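# Load the light-shielded sample dock and clamp the carriers

## Task

Load the microscope's sample dock: first wind the crank back until its clamp bar is fully open, then put every sample carrier on the bench into a lane of its own and slide it in under the black hood until you feel it drop fully into the hidden recess. Then wind the crank forward until the clamp bar bears on all the loaded carriers with no gap left, and let go. Do not disturb the other things on the bench.

Things in the scene. Friction and masses are not known exactly. Their poses are not given: they have to be found in the camera images.
- dock: fixed white sample dock with a black hood. Origin: centre of its underside; x along the lanes, away from their loading end, z up. Body x -145 to 130, y -98 to 98 mm. Three parallel lanes, centre lines at y = -62, 0, 62 mm, each 52 mm wide, floor 30 mm above the bench. A carrier lying on the lane floor has its underside 29.5 to 30 mm above the bench; seated in the recess 20 mm
- lane_end (a point): middle lane's floor at the open loading end, dock x = -145, y = 0, 30 mm above the bench. From x = -145 to -60 mm all lanes are open above and at the end, their divider walls only 40 mm above the bench: set a carrier down here (e.g. its origin at x = -105), then slide it to +x. Just under the hood the floor steps down 0.5 mm
- hood (a point): top of the hood at dock x = 0, y = 0. It spans x = -60 to 130 mm, underside 54, top 60 mm above the bench, with a 22 mm wide slot over each lane for the fins, x = -60 to 100; soft bristles hide the slots, without resistance. Under it a recess 75 mm long in x, lane wide, 10 mm deep, crosses all lanes at the same x, its centre unknown, between x = 0 and 40 mm
- jaw (a joint): travel of the steel clamp bar under the hood: 0 fully open (wound back), grows in m as it closes towards the loading end, up to 0.070 with nothing in its way; starts part closed (0.045 to 0.065), where it may block the recess
- jaw_face (a point): centre of the clamp bar's face that meets the carriers' bases, 41 mm above the bench; its x axis is the dock's x. Bar 172 mm wide over all three lanes, 19 mm tall; the face is at dock x = 90 mm when fully open and moves to -x as it closes. Touching a carrier, it is 35 mm in x from the carrier's origin
- crank (a joint): angle of the crank: 0 with the bar fully open, grows clockwise seen from above and then closes the bar, 30 mm per turn (0.0048 m per rad), up to 14.66 rad. Turning it anticlockwise opens the bar. Needs about 3 N at the handle and stays where it is left; the bar cannot be pushed back by the carriers
- crank_axis (a point): fixed point on the crank's vertical axis, at half the height of its handle, 105 mm above the bench; at dock x = -30 mm, y = 165 mm, over the white gear box at the dock's side (gear box top 62 mm)
- crank_handle (a point): middle of the crank's upright red handle, a free-spinning cylinder of 18 mm diameter and 42 mm height (84 to 126 mm above the bench), 45 mm from the crank's axis, on a flat steel arm whose top is 82 mm above the bench; pinch it from above and carry it round
- carrier_a: sample carrier: white plastic base 70 x 46 x 20 mm (x, y, z) with a blue upright grip fin standing on its middle, 30 mm long (x), 12 mm thick (y), 70 mm tall, so 90 mm tall in all; slippery underside (friction about 0.25 on the lane floors); about 0.2 kg. Same either way round. Origin: centre of the underside; z up. None if it is absent
- carrier_b: sample carrier: white plastic base 70 x 46 x 20 mm (x, y, z) with a green upright grip fin standing on its middle, 30 mm long (x), 12 mm thick (y), 70 mm tall, so 90 mm tall in all; slippery underside (friction about 0.25 on the lane floors); about 0.2 kg. Same either way round. Origin: centre of the underside; z up. None if it is absent
- carrier_c: sample carrier: white plastic base 70 x 46 x 20 mm (x, y, z) with a yellow upright grip fin standing on its middle, 30 mm long (x), 12 mm thick (y), 70 mm tall, so 90 mm tall in all; slippery underside (friction about 0.25 on the lane floors); about 0.2 kg. Same either way round. Origin: centre of the underside; z up. None if it is absent
- flask: bystander: conical glass flask, 82 mm across at the foot, 128 mm tall; origin at the centre of the underside
- reagent: bystander: amber bottle, 64 mm across, 130 mm tall; origin at the centre of the underside
- dishes: bystander: stack of clear culture dishes, 88 mm across, 45 mm tall; origin at the centre of the underside
- tipbox: bystander: blue box with a clear lid, 122 x 87 x 85 mm; origin at the centre of the underside
- beaker: bystander: glass beaker, 76 mm across, 100 mm tall; origin at the centre of the underside
- jar: bystander: white jar, red cap, 70 mm across, 85 mm tall; origin at the centre of the underside
- slidebox: bystander: flat green box 85 x 110 x 35 mm; origin at the centre of the underside
Things that resemble listed ones, but are neither listed nor needed, are in the scene too. What is shaped like the carrier_c but pink or purple is not meant.

How it is judged:
On the way, in this order (a step that is already met when the one before it is completed fails the run):
1. the clamp bar has been wound fully open (within 4 mm) (value of joint jaw below 0.004 m), for 0.2 s.
2. every carrier present is seated in the hidden recess under the hood (z of carrier_a in the frame of dock between 0.015 and 0.0225 m and x of carrier_a in the frame of dock between -0.012 and 0.055 m and y of carrier_a in the frame of dock between -0.1 and 0.1 m and angle between each of carrier_a, carrier_b, carrier_c's own z axis and vertical below 0.06 rad and z of carrier_b in the frame of dock between 0.015 and 0.0225 m and x of carrier_b in the frame of dock between -0.012 and 0.055 m and y of carrier_b in the frame of dock between -0.1 and 0.1 m and z of carrier_c in the frame of dock between 0.015 and 0.0225 m and x of carrier_c in the frame of dock between -0.012 and 0.055 m and y of carrier_c in the frame of dock between -0.1 and 0.1 m), for 0.2 s.
3. the clamp bar has been wound onto all the seated carriers (all of step 2 and x of each of carrier_a, carrier_b, carrier_c in the frame of jaw_face above -0.0375 m), for 0.2 s.
At the end, for the whole second after the job is handed in: Every carrier present sits in the hidden recess (underside less than 22.5 mm above the dock's underside, upright within 0.06 rad), at rest, and the clamp bar's face is within 2.5 mm of each carrier's base and at rest (all of step 3 and linear speed of each of carrier_a, carrier_b, carrier_c below 0.01 m/s and velocity of joint jaw between -0.005 and 0.005 m/s); the robot touches nothing.
It fails at once if a bystander was pushed more than 40 mm or knocked over (distance of any of flask, reagent, dishes, tipbox, beaker, jar, slidebox from where it was at the start of the episode above 0.04 m or angle between any of flask, reagent, dishes, tipbox, beaker, jar, slidebox's own z axis and vertical above 0.5 rad).
Of carrier_a, carrier_b, carrier_c only 2 to 3 are there at a start; the rules pass over those that are not, and their reading is None.
At some moment in a run one of carrier_a, carrier_b, carrier_c may be knocked a few centimetres aside while the robot is not near it.
It also fails if it takes over 210 s, if anything falls off the work surface, if the arm or the gripper's body presses on something with over 40 N, if the wrist force passes 120 N, or if a joint passes its speed limit or range.

## Robot

A 6-joint arm with a two-finger parallel gripper is mounted at the origin on the work surface. World frame = base frame: x ahead of the robot, y to its left, z up, the work surface at z = 0. Lengths are in m, angles in rad, forces in N, time in s.
With the tool pointing down it reaches from about 0.375 to 0.9 m from the base axis. Payload 3.1 kg.
Tool frame: the origin (TCP) lies between the finger pads; the fingertips stand 8 mm ahead of it and the grasp point (between the pads) lies 11 mm behind it (manip.tip_extent is the distance from the TCP to the fingertips, in m); z points along the fingers, x is the direction in which the jaws open and shut, and the axes are right-handed (so a half turn about z gives the same grasp; the last joint's range is limited). The gripper opens to 85 mm and grips with 20 to 120 N. Pads are 22 mm wide; open, the fingers measure 114 mm over their backs; the gripper's body (76 mm by 85 mm) begins 54 mm behind the grasp point. The pads swing forward as they close: fully open they stand 13 mm farther back than shut.
Start: joints at [1.048, 0.527, 1.433, -0, 1.181, -0.178], TCP at [0.211, 0.588, 0.239] pointing down, gripper open.
Joint ranges: [-3.08, 3.08], [-0.75, 2.2], [0.22, 2.44], [-1.43, 4.57], [0, 2.65], [-2.85, 2.85]. Speed limits (rad/s): [2.79, 2.79, 3.14, 3.14, 3.14, 3.14].

## Interface

Orientations are given as a unit quaternion [x, y, z, w].
In Python, from station import manip gives the robot as it stands.
- The arm moves only by the tool move_arm, never from a script. Its argument "deltas" is a list that holds one entry, the list of rows, each a list of 4 numbers: the shift along the tool's x, y, z in m, then the turn about the tool's z in degrees. A call has 1 to 20 rows; each row is the pose to reach, as a shift and turn from the pose measured when the call began, along the tool's axes at that moment; what a row does not reach only later rows make up. A row lasts 1/12 s, in which the tool goes at most 41.7 mm and 7.16 degrees, less where a joint would pass 70% of its speed; a pose out of reach is approached as far as the arm can. A call with a gripper value outside its range is refused whole. "gripper" is the opening, from 0 (shut) to 1 (fully open), set as the call begins (left out, the last holds). The fingers move at their own pace and stop on an object; "squeeze" is the grip in N (left out, the last holds). Time passes only in rows, so rows that repeat a pose let the fingers close. It gives the time, the measured TCP pose, the force and the opening at its end, in the units of the state.
- manip.sense(): the state, without advancing time (a new reading comes with each control period).
- manip.snapshot(name): name is "scene" or "top" or "wrist"; returns a dict with "img" (400x640x3 uint8, red, green, blue), "vertical_fov" (degrees; the focal length in pixels is half the picture's height over the tangent of half this angle, whatever the lens; pixels are square), "cx", "cy" (the principal point, pixels), "D" ([k1, k2, p1, p2, k3] as OpenCV has them; the pictures are not rectified), "origin" and "orientation" of the camera in the world. Camera axes: x right, y down, z forward; pixel columns grow to the right and rows downward; lengths in m; the calibration is good to about 2 mm. A picture is of the moment at which its call begins. There is no depth.
- manip.sign_off(): hands the job in, once; it reports no verdict.
The state is a dict: "t": time; "q": joint angles; "qd": joint speeds; "tau": joint torques, N m; "tcp_pos": TCP position; "tool_rot": TCP orientation; "force": force on the tool from outside, world axes, zero at the start; "ft_torque": the same for the moment, N m; "finger_gap": opening from 0.0 (shut) to 1.0 (fully open).
Only numpy, scipy, OpenCV 4.12 (cv2) and the standard library are available. Lean on these libraries where they do the work, as an engineer would, in place of code of your own. Each camera call takes 0.05 s, during which the arm holds its last target.

## Working session

There is one attempt and no reset: what is moved stays moved. The work goes in short steps, Python scripts to look and compute and a tool call to move; the robot and the scene stay as the last step left them, time stands still between calls to the robot, and variables do not carry over. Pictures are saved under pics/ and viewed, and the job is handed in when it is done.

Besides the shell and the picture viewer there is one more tool, called after "Emit:" in YAML: its name, and indented under it one key for each argument. move_arm: Moves the arm, as the interface text tells. Its arguments: {"type":"object","properties":{"deltas":{"type":"array"},"gripper":{"type":"number"},"squeeze":{"type":"number"}},"required":["deltas"]}

```bash
ls; mkdir -p pics
cat > h.py <<'E'
import numpy as np, cv2, json
from station import manip
from scipy.spatial.transform import Rotation as R
def snap(cam,name):
    s=manip.snapshot(cam); cv2.imwrite(f'pics/{name}.png',s['img'][:,:,::-1])
    d={k:(np.asarray(v).tolist() if k!='img' else None) for k,v in s.items()}
    json.dump(d,open(f'pics/{name}.json','w')); np.save(f'pics/{name}.npy',s['img']); return s
def load(name): return json.load(open(f'pics/{name}.json'))
def K(c):
    f=200/np.tan(np.radians(c['vertical_fov'])/2); return np.array([[f,0,c['cx']],[0,f,c['cy']],[0,0,1.]])
def ray(c,uv):
    uv=np.array(uv,float).reshape(-1,1,2)
    n=cv2.undistortPoints(uv,K(c),np.array(c['D']))[:,0]
    d=np.c_[n,np.ones(len(n))]@R.from_quat(c['orientation']).as_matrix().T
    return np.array(c['origin']),d
def onz(name,uv,z):
    o,d=ray(load(name),uv); t=(z-o[2])/d[:,2]; return (o+d*t[:,None]).round(4)
def proj(name,P):
    c=load(name); Rm=R.from_quat(c['orientation']).as_matrix()
    P=(np.array(P,float).reshape(-1,3)-c['origin'])@Rm
    return cv2.projectPoints(P,np.zeros(3),np.zeros(3),K(c),np.array(c['D']))[0][:,0].round(1)
def crop(name,x0,y0,x1,y1,s,out):
    im=cv2.imread(f'pics/{name}.png')[y0:y1,x0:x1]
    cv2.imwrite(f'pics/{out}.png',cv2.resize(im,None,fx=s,fy=s,interpolation=cv2.INTER_CUBIC))
def st():
    s=manip.sense(); print({k:np.round(s[k],4).tolist() for k in ('t','tcp_pos','tool_rot','force','finger_gap','q')})
    print(R.from_quat(s['tool_rot']).as_matrix().round(4).tolist())
    return s
def delta(P,yaw=None):
    """tool deltas to world P; yaw= desired world angle of tool x axis deg"""
    s=manip.sense(); M=R.from_quat(s['tool_rot']).as_matrix()
    d=M.T@(np.array(P)-s['tcp_pos']); cur=np.degrees(np.arctan2(M[1,0],M[0,0]))
    t=None
    if yaw is not None:
        t=-(yaw-cur); t=(t+90)%180-90   # tool z down -> sign flip
    print('delta mm',(d*1000).round(1),'turn',t,'cur yaw',cur.round(2),'q6',round(s['q'][5],3))
E
python3 - <<'E'
from h import *
for c in('scene','top','wrist'):
    s=snap(c,c+'0'); print(c,s['vertical_fov'],s['origin'],s['D'])
st()
E
```

```text
pics
scene 48.32698173554566 [ 1.45549421 -0.01320957  0.82489308] [-0.0990449  0.         0.         0.         0.       ]
top 51.59527523052399 [0.44557494 0.01033581 1.39606876] [0.0083783 0.        0.        0.        0.       ]
wrist 63.88507231674045 [0.13926763 0.61258804 0.37159064] [-0.01781277  0.          0.          0.          0.        ]
{'t': 0.15, 'tcp_pos': [0.211, 0.5877, 0.2385], 'tool_rot': [0.8179, 0.5753, -0.0008, 0.0004], 'force': [0.312, -0.6375, 0.0601], 'finger_gap': 0.9982, 'q': [1.0475, 0.5283, 1.4336, 0.0, 1.1814, -0.1785]}
[[0.3381, 0.9411, -0.0009], [0.9411, -0.3381, -0.0015], [-0.0017, -0.0003, -1.0]]
```

View pics/top0.png

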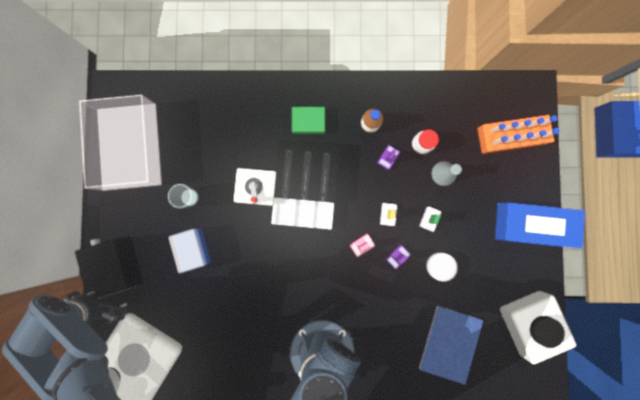

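View pics/scene0.png

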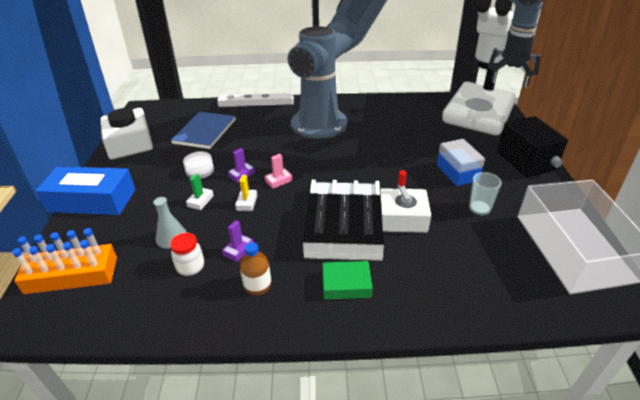

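The top view shows the dock at about (305,195) with its crank handle at (254,200). The carrier candidates are yellow (389,214), green (431,219), pink (362,245) and purple (388,157), (398,257). Yellow and green have white bases, so they match carrier_c and carrier_b. I see no blue one, so I'll check the crops.

Run:
```python
from h import *
crop('top0',225,135,345,240,6.5,'c1')
crop('top0',345,140,465,275,4.4,'c2')
crop('scene0',140,140,440,280,2.6,'c3')
```

```text
(no output)
```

View pics/c1.png

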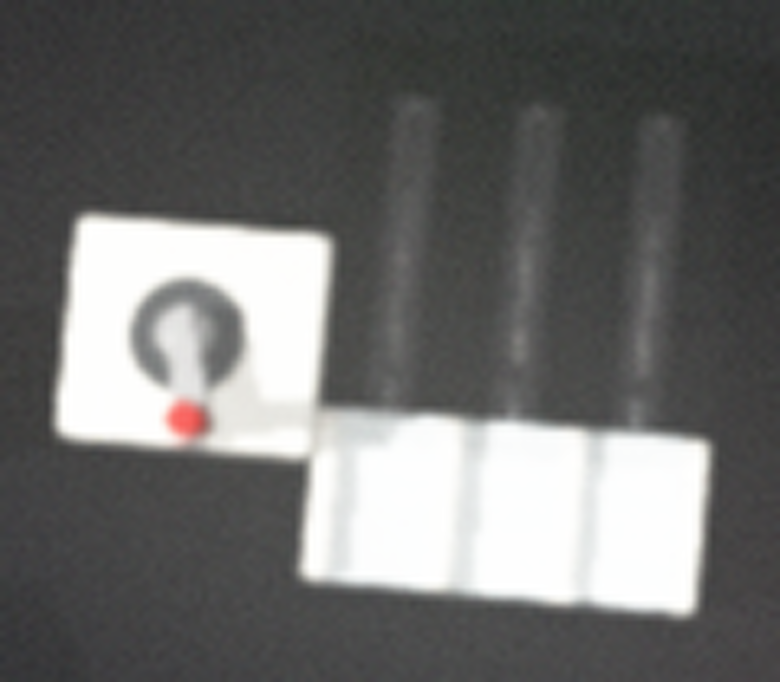

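View pics/c2.png

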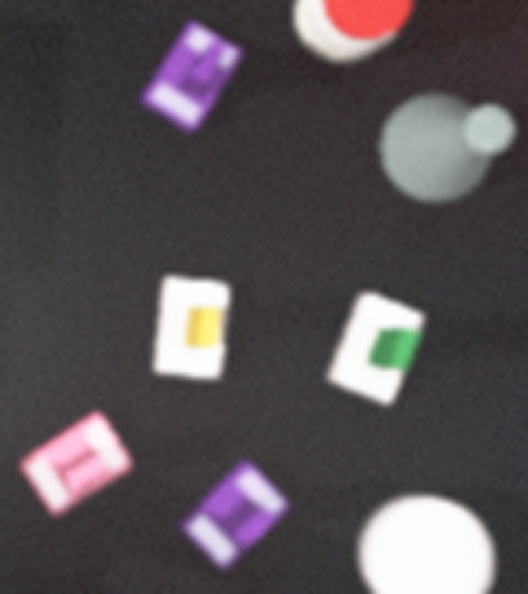

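View pics/c3.png

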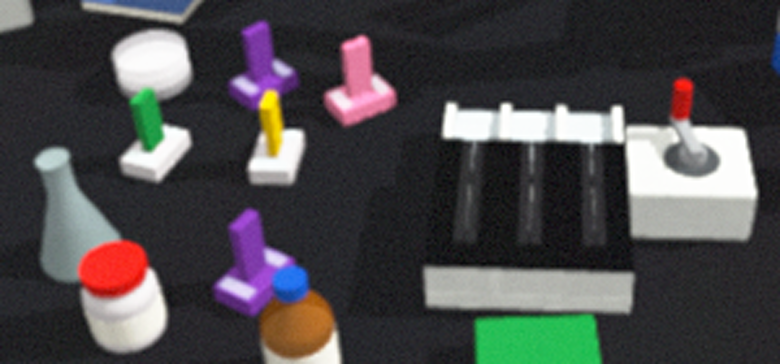

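```bash
cat > dock.py <<'E'
from h import *
def c1(u,v): return (225+u/6.5-0.42,135+v/6.5-0.42)
E
python3 - <<'E'
from dock import *
a=onz('top0',[c1(301,578),c1(696,615)],0.04); print('load corners',a, np.linalg.norm(a[0]-a[1]))
g=onz('top0',[c1(76,213),c1(333,235),c1(308,459),c1(56,437)],0.062); print('gear',g)
y=(a[0]-a[1]); print('yaw',np.degrees(np.arctan2(-y[0],y[1])), [np.degrees(np.arctan2(-(p-q)[0],(p-q)[1])) for p,q in((g[0],g[1]),(g[3],g[2]))])
h=onz('top0',[c1(186,420)],0.126); print('handle',h)
ax=onz('top0',[c1(187,333)],0.062); print('ring', ax)
s=onz('top0',[c1(416,97),c1(540,106),c1(661,117),c1(388,415),c1(513,415),c1(636,425)],0.06); print('slots',s)
x=s[:3]-s[3:]; print(np.degrees(np.arctan2(x[:,1],x[:,0])))
# scene camera crosscheck handle top
print(proj('scene0',np.r_[a[:1],a[1:],h]))
crop('scene0',290,150,440,270,5.2,'c4')
E
```

```text
load corners [[ 0.4199  0.1673  0.04  ]
 [ 0.4021 -0.0313  0.04  ]] 0.19939608822642432
gear [[0.6017 0.2791 0.062 ]
 [0.5909 0.1505 0.062 ]
 [0.4792 0.1619 0.062 ]
 [0.4898 0.2873 0.062 ]]
yaw -5.1215865102579485 [np.float64(-4.800511556623546), np.float64(-4.831697883560456)]
handle [[0.4959 0.2126 0.126 ]]
ring [[0.5417 0.2228 0.062 ]]
slots [[ 0.6608  0.1098  0.06  ]
 [ 0.6563  0.0476  0.06  ]
 [ 0.6509 -0.0131  0.06  ]
 [ 0.5012  0.1225  0.06  ]
 [ 0.5014  0.0603  0.06  ]
 [ 0.4966 -0.0008  0.06  ]]
[-4.54966395 -4.68710449 -4.5576864 ]
[[379.  180.7]
 [311.1 179. ]
 [401.4 171.6]]
```

View pics/c4.png

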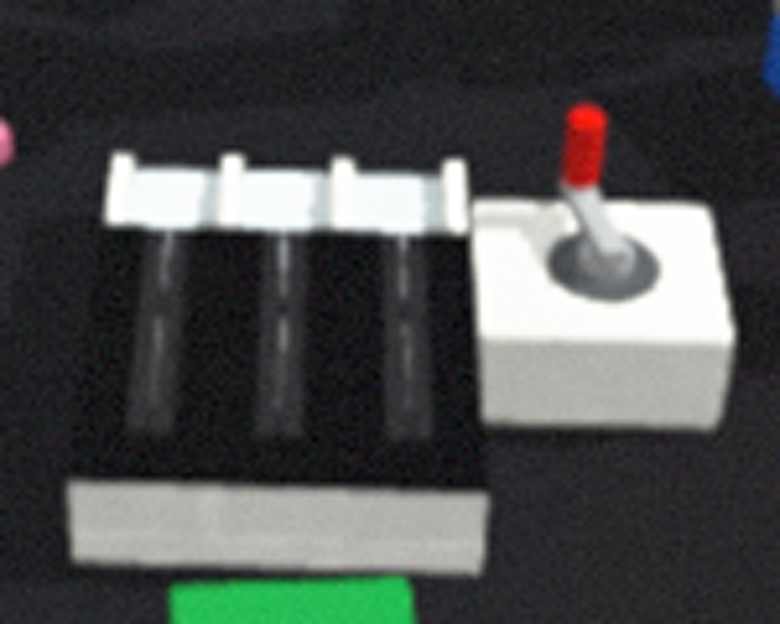

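Only yellow (carrier_c) and green (carrier_b) are present: both have white bases, and the pink and purple ones are lookalikes. The dock origin is about (0.556, 0.056) with yaw about −4.8°, and the sizes check out to within 3 mm. Next I'll go above the crank handle with tool x along dock y.

Run:
```python
from h import *
delta([0.485,0.213,0.24],85.2)
```

```text
delta mm [-260.   384.6   -1.1] turn -14.958152458798082 cur yaw 70.24 q6 -0.178
```

Emit:
move_arm:
  deltas:
    - [[-20, 30, 0, -2], [-0.02, 0.03, 0, -4]]

```text
t: 0.32
tcp_pos: [0.2351, 0.5542, 0.2378]
tool_rot: [0.798, 0.603, -0.002, 0.003]
force: [-0.2, 0.0, -0.6]
finger_gap: 1.0
```

My first row gave −20 m instead of −0.02 m. The per-row cap limited it and no harm was done. I'll recompute and use metres from here.

Run:
```python
from h import *
delta([0.485,0.213,0.24],85.2)
```

```text
delta mm [-2.603e+02  3.334e+02  2.000e-01] turn -11.006188040071706 cur yaw 74.19 q6 -0.307
```

Emit:
move_arm:
  deltas:
    - [[-0.022, 0.028, 0, -2], [-0.043, 0.055, 0, -4], [-0.065, 0.083, 0, -6], [-0.087, 0.111, 0, -8], [-0.108, 0.139, 0, -10], [-0.13, 0.167, 0, -11], [-0.152, 0.194, 0, -11], [-0.174, 0.222, 0, -11], [-0.195, 0.25, 0, -11], [-0.217, 0.278, 0, -11], [-0.238, 0.306, 0, -11], [-0.26, 0.333, 0, -11], [-0.26, 0.333, 0, -11], [-0.26, 0.333, 0, -11]]

```text
t: 1.48
tcp_pos: [0.4857, 0.2118, 0.24]
tool_rot: [0.737, 0.675, -0.003, 0.003]
force: [0.7, 0.5, -0.5]
finger_gap: 0.999
```

Run:
```python
from h import *
snap('wrist','w1'); st()
```

```text
{'t': 1.5333, 'tcp_pos': [0.4846, 0.2128, 0.2399], 'tool_rot': [0.7368, 0.6761, -0.003, 0.0022], 'force': [-0.4744, 0.3821, 0.1818], 'finger_gap': 1.0053, 'q': [0.2063, 0.4, 1.6683, -0.0077, 1.0762, -1.2749]}
[[0.0858, 0.9963, -0.0014], [0.9963, -0.0858, -0.0072], [-0.0073, -0.0008, -1.0]]
```

View pics/w1.png

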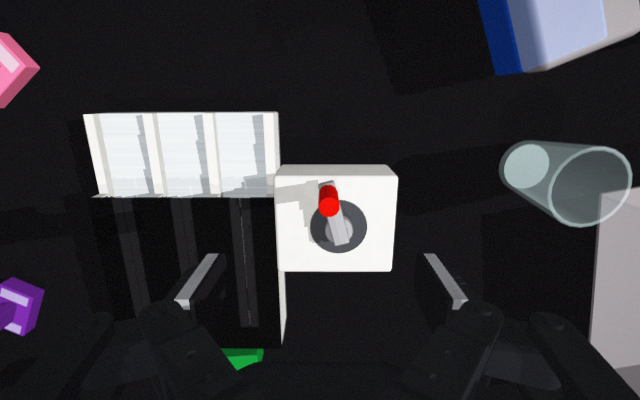

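Run:
```python
from h import *
crop('w1',70,95,410,275,2.3,'c5')
print('handle',onz('w1',[(329,207.5)],0.126), 'ring',onz('w1',[(339,226)],0.062))
a=onz('w1',[(84,114),(278,112)],0.04);print('load',a, np.linalg.norm(a[0]-a[1]))
```

```text
handle [[0.4951 0.2159 0.126 ]] ring [[0.5383 0.224  0.062 ]]
load [[ 0.403  -0.0268  0.04  ]
 [ 0.419   0.1718  0.04  ]] 0.19924346915269267
```

View pics/c5.png

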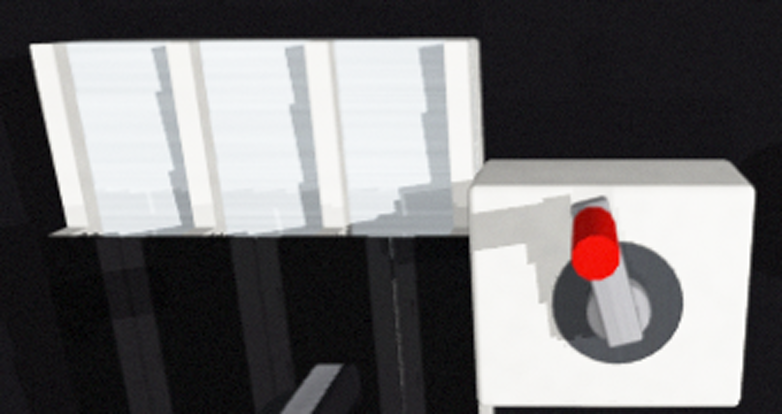

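The wrist view shows the red handle top at (329,208), which puts it at (0.495, 0.216). That agrees with the top camera to within 3 mm. Descending to it.

Run:
```python
from h import *
delta([0.4955,0.2145,0.098],85.2)
```

```text
delta mm [  3.7  10.8 141.9] turn -0.12347488436111576 cur yaw 85.08 q6 -1.275
```

Emit:
move_arm:
  deltas:
    - [[0.003, 0.01, 0.02, 0], [0.003, 0.01, 0.05, 0], [0.003, 0.01, 0.08, 0], [0.003, 0.01, 0.105, 0], [0.003, 0.01, 0.125, 0], [0.003, 0.01, 0.142, 0], [0.003, 0.01, 0.142, 0], [0.003, 0.01, 0.142, 0]]
  gripper: 0.6

```text
t: 2.2
tcp_pos: [0.4931, 0.2149, 0.0972]
tool_rot: [0.736, 0.677, -0.004, 0.001]
force: [0.0, -0.4, 0.4]
finger_gap: 0.599
```

Emit:
move_arm:
  deltas:
    - [[0, 0, 0, 0], [0, 0, 0, 0], [0, 0, 0, 0], [0, 0, 0, 0], [0, 0, 0, 0], [0, 0, 0, 0]]
  gripper: 0
  squeeze: 40

```text
t: 2.7
tcp_pos: [0.4937, 0.2155, 0.0985]
tool_rot: [0.736, 0.677, -0.003, 0.002]
force: [-1.2, 1.6, 6.5]
finger_gap: 0.201
```

Run:
```python
from h import *
st(); snap('wrist','w2')
```

```text
{'t': 2.7, 'tcp_pos': [0.4937, 0.2155, 0.0985], 'tool_rot': [0.7363, 0.6766, -0.0029, 0.0016], 'force': [-1.1773, 1.634, 6.5279], 'finger_gap': 0.201, 'q': [0.2072, 0.6248, 1.7641, -0.0083, 0.7561, -1.273]}
[[0.0844, 0.9964, -0.0021], [0.9964, -0.0844, -0.0063], [-0.0064, -0.0016, -1.0]]
```

View pics/w2.png

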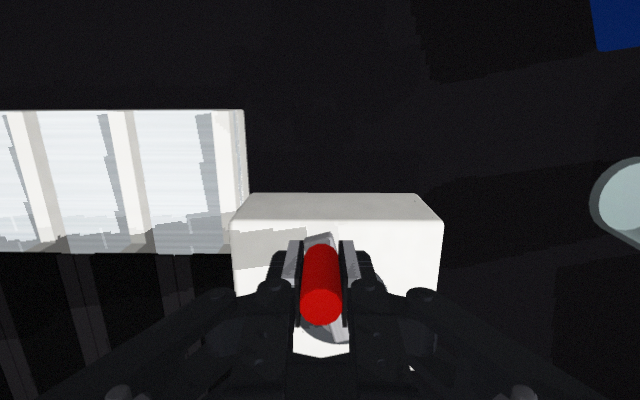

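Gripped: the gap is 0.20, or 17 mm. Next is the anticlockwise circle. A script will print the row numbers.

```bash
cat > circ.py <<'E'
from h import *
import sys
def rows(steps,C=(0.5395,0.2232),r=0.045,z=None,lead=0):
    s=manip.sense(); M=R.from_quat(s['tool_rot']).as_matrix(); p=np.array(s['tcp_pos'])
    d=p[:2]-C; a0=np.arctan2(d[1],d[0]); print('r now',np.linalg.norm(d).round(4),'world ang',np.degrees(a0).round(1),'F',np.round(s['force'],1),'gap',round(s['finger_gap'],3),'t',s['t'])
    out=[]
    for k in steps:
        a=a0+np.radians(k); t=np.array([C[0]+r*np.cos(a),C[1]+r*np.sin(a),p[2] if z is None else z])
        out.append((M.T@(t-p)).round(3).tolist()+[0])
    print(json.dumps([out]))
E
python3 - <<'E'
from circ import *
rows([4,10,16,24,32,40,48,56,64,72,80],z=0.101)
E
```

```text
r now 0.0464 world ang -170.5 F [-1.2  2.7  6.1] gap 0.198 t 2.75
[[[-0.003, 0.002, -0.002, 0], [-0.007, 0.004, -0.002, 0], [-0.011, 0.006, -0.002, 0], [-0.016, 0.01, -0.002, 0], [-0.021, 0.014, -0.002, 0], [-0.025, 0.019, -0.002, 0], [-0.028, 0.024, -0.002, 0], [-0.031, 0.03, -0.002, 0], [-0.033, 0.036, -0.002, 0], [-0.033, 0.042, -0.002, 0], [-0.033, 0.048, -0.002, 0]]]
```

Emit:
move_arm:
  deltas:
    - [[-0.003, 0.002, -0.002, 0], [-0.007, 0.004, -0.002, 0], [-0.011, 0.006, -0.002, 0], [-0.016, 0.01, -0.002, 0], [-0.021, 0.014, -0.002, 0], [-0.025, 0.019, -0.002, 0], [-0.028, 0.024, -0.002, 0], [-0.031, 0.03, -0.002, 0], [-0.033, 0.036, -0.002, 0], [-0.033, 0.042, -0.002, 0], [-0.033, 0.048, -0.002, 0]]

```text
t: 3.67
tcp_pos: [0.5362, 0.1788, 0.0991]
tool_rot: [0.737, 0.676, -0.005, -0.001]
force: [-3.1, 7.1, -14.6]
finger_gap: 0.199
```

Run:
```python
from circ import *
rows([8,18,28,38,48,58,68,78,88,98,108,118,128,138,148],z=0.101)
```

```text
r now 0.0445 world ang -94.2 F [ -3.1   7.1 -14.6] gap 0.199 t 3.6667
[[[0.0, 0.006, -0.002, 0], [0.002, 0.014, -0.002, 0], [0.005, 0.021, -0.002, 0], [0.009, 0.028, -0.002, 0], [0.015, 0.033, -0.002, 0], [0.021, 0.038, -0.002, 0], [0.028, 0.041, -0.002, 0], [0.036, 0.044, -0.003, 0], [0.044, 0.044, -0.003, 0], [0.051, 0.044, -0.003, 0], [0.059, 0.042, -0.003, 0], [0.066, 0.039, -0.003, 0], [0.073, 0.035, -0.003, 0], [0.078, 0.029, -0.003, 0], [0.083, 0.023, -0.003, 0]]]
```

Emit:
move_arm:
  deltas:
    - [[0.0, 0.006, 0, 0], [0.002, 0.014, 0, 0], [0.005, 0.021, 0, 0], [0.009, 0.028, 0, 0], [0.015, 0.033, 0, 0], [0.021, 0.038, 0, 0], [0.028, 0.041, 0, 0], [0.036, 0.044, 0, 0], [0.044, 0.044, 0, 0], [0.051, 0.044, 0, 0], [0.059, 0.042, 0, 0], [0.066, 0.039, 0, 0], [0.073, 0.035, 0, 0], [0.078, 0.029, 0, 0], [0.083, 0.023, 0, 0]]

```text
t: 4.92
tcp_pos: [0.5671, 0.2584, 0.0988]
tool_rot: [0.737, 0.676, -0.005, 0.0]
force: [0.0, -5.6, -4.2]
finger_gap: 0.199
```

Run:
```python
from circ import *
rows([8,18,28,38,48,58,68,78,88,98,108,118,128,138,148])
```

```text
r now 0.0447 world ang 51.9 F [ 0.  -5.6 -4.2] gap 0.199 t 4.9167
[[[0.003, -0.005, 0.0, 0], [0.006, -0.013, 0.0, 0], [0.007, -0.02, 0.0, 0], [0.007, -0.028, 0.0, 0], [0.006, -0.036, 0.0, 0], [0.003, -0.043, 0.0, 0], [-0.0, -0.05, 0.0, 0], [-0.006, -0.056, 0.0, 0], [-0.012, -0.061, 0.001, 0], [-0.018, -0.065, 0.001, 0], [-0.026, -0.068, 0.001, 0], [-0.033, -0.069, 0.001, 0], [-0.041, -0.069, 0.001, 0], [-0.049, -0.068, 0.001, 0], [-0.056, -0.065, 0.001, 0]]]
```

Turning smoothly, with low forces.

Emit:
move_arm:
  deltas:
    - [[0.003, -0.005, 0.0, 0], [0.006, -0.013, 0.0, 0], [0.007, -0.02, 0.0, 0], [0.007, -0.028, 0.0, 0], [0.006, -0.036, 0.0, 0], [0.003, -0.043, 0.0, 0], [0, -0.05, 0.0, 0], [-0.006, -0.056, 0.0, 0], [-0.012, -0.061, 0, 0], [-0.018, -0.065, 0, 0], [-0.026, -0.068, 0, 0], [-0.033, -0.069, 0, 0], [-0.041, -0.069, 0, 0], [-0.049, -0.068, 0, 0], [-0.056, -0.065, 0, 0]]

```text
t: 6.17
tcp_pos: [0.4964, 0.2068, 0.0992]
tool_rot: [0.737, 0.676, -0.006, -0.001]
force: [-1.5, 3.2, -14.0]
finger_gap: 0.198
```

Run:
```python
from circ import *
rows([8,18,28,38,48,58,68,78,88,98,108,118,128])
```

```text
r now 0.0461 world ang -159.2 F [ -1.5   3.2 -14. ] gap 0.198 t 6.1667
[[[-0.005, 0.004, 0.0, 0], [-0.011, 0.009, 0.0, 0], [-0.016, 0.015, 0.0, 0], [-0.02, 0.022, -0.0, 0], [-0.023, 0.029, -0.0, 0], [-0.025, 0.037, -0.0, 0], [-0.025, 0.044, -0.0, 0], [-0.024, 0.052, -0.0, 0], [-0.021, 0.06, -0.0, 0], [-0.017, 0.066, -0.0, 0], [-0.013, 0.073, -0.001, 0], [-0.007, 0.078, -0.001, 0], [0.0, 0.082, -0.001, 0]]]
```

Emit:
move_arm:
  deltas:
    - [[-0.005, 0.004, 0.001, 0], [-0.011, 0.009, 0.001, 0], [-0.016, 0.015, 0.001, 0], [-0.02, 0.022, 0.001, 0], [-0.023, 0.029, 0.001, 0], [-0.025, 0.037, 0.001, 0], [-0.025, 0.044, 0.001, 0], [-0.024, 0.052, 0.001, 0], [-0.021, 0.06, 0.001, 0], [-0.017, 0.066, 0.001, 0], [-0.013, 0.073, 0.001, 0], [-0.007, 0.078, 0, 0], [0.0, 0.082, 0, 0]]

```text
t: 7.25
tcp_pos: [0.5766, 0.2003, 0.0986]
tool_rot: [0.737, 0.676, -0.008, -0.002]
force: [-8.6, 1.2, 1.8]
finger_gap: 0.198
```

Run:
```python
from circ import *
rows([6,12,18,24,30,36,42,48])
```

```text
r now 0.0436 world ang -31.7 F [-8.6  1.2  1.8] gap 0.198 t 7.25
[[[0.004, 0.003, -0.0, 0], [0.008, 0.005, -0.0, 0], [0.013, 0.006, -0.0, 0], [0.017, 0.006, -0.0, 0], [0.022, 0.006, -0.0, 0], [0.027, 0.006, -0.0, 0], [0.031, 0.005, -0.0, 0], [0.036, 0.003, -0.0, 0]]]
```

Emit:
move_arm:
  deltas:
    - [[0.004, 0.002, 0, 0], [0.008, 0.004, 0, 0], [0.013, 0.005, 0, 0], [0.017, 0.006, 0, 0], [0.022, 0.006, 0, 0], [0.027, 0.006, 0, 0], [0.031, 0.005, 0, 0], [0.036, 0.003, 0, 0]]

```text
t: 7.92
tcp_pos: [0.582, 0.2343, 0.0986]
tool_rot: [0.736, 0.676, -0.011, -0.002]
force: [-5.0, -4.0, 0.5]
finger_gap: 0.197
```

Run:
```python
from circ import *
rows([6,12,18,24,30,36,42,48,54,60])
```

```text
r now 0.0439 world ang 14.7 F [-5.  -4.   0.5] gap 0.197 t 7.9167
[[[0.005, -0.001, -0.0, 0], [0.009, -0.003, -0.0, 0], [0.013, -0.006, -0.0, 0], [0.016, -0.009, -0.0, 0], [0.02, -0.012, -0.0, 0], [0.022, -0.016, -0.0, 0], [0.025, -0.02, 0.0, 0], [0.027, -0.024, 0.0, 0], [0.028, -0.029, 0.0, 0], [0.03, -0.033, 0.0, 0]]]
```

Emit:
move_arm:
  deltas:
    - [[0.005, -0.001, 0, 0], [0.009, -0.003, 0, 0], [0.013, -0.006, 0, 0], [0.016, -0.009, 0, 0], [0.02, -0.012, 0, 0], [0.022, -0.016, 0, 0], [0.025, -0.02, 0.0, 0], [0.027, -0.024, 0.0, 0]]

```text
t: 8.58
tcp_pos: [0.5625, 0.2619, 0.0988]
tool_rot: [0.736, 0.677, -0.01, 0.0]
force: [0.6, -4.7, -4.4]
finger_gap: 0.195
```

Run:
```python
from circ import *
rows([6,12,18,24,30,36,42,48,54,60])
```

```text
r now 0.045 world ang 59.3 F [ 0.6 -4.7 -4.4] gap 0.195 t 8.5833
[[[0.002, -0.004, 0.0, 0], [0.003, -0.009, 0.0, 0], [0.004, -0.013, 0.0, 0], [0.005, -0.018, 0.0, 0], [0.004, -0.023, 0.0, 0], [0.004, -0.028, 0.0, 0], [0.003, -0.032, 0.0, 0], [0.001, -0.037, 0.0, 0], [-0.001, -0.041, 0.001, 0], [-0.003, -0.045, 0.001, 0]]]
```

Emit:
move_arm:
  deltas:
    - [[0.002, -0.004, 0.0, 0], [0.003, -0.009, 0.0, 0], [0.004, -0.013, 0.0, 0], [0.005, -0.018, 0.0, 0], [0.004, -0.023, 0.0, 0], [0.004, -0.028, 0.0, 0], [0.003, -0.032, 0.0, 0], [0.001, -0.037, 0.0, 0]]

```text
t: 9.25
tcp_pos: [0.5254, 0.267, 0.099]
tool_rot: [0.736, 0.677, -0.009, -0.0]
force: [1.7, 3.5, -10.6]
finger_gap: 0.193
```

Run:
```python
from circ import *
rows([6,12,18,24,30,36,42,48,54,60])
```

```text
r now 0.046 world ang 107.8 F [  1.7   3.5 -10.6] gap 0.193 t 9.25
[[[-0.003, -0.004, 0.0, 0], [-0.005, -0.008, 0.0, 0], [-0.008, -0.012, 0.0, 0], [-0.012, -0.015, 0.0, 0], [-0.015, -0.018, 0.0, 0], [-0.019, -0.021, 0.001, 0], [-0.023, -0.023, 0.001, 0], [-0.028, -0.025, 0.001, 0], [-0.032, -0.026, 0.001, 0], [-0.037, -0.027, 0.001, 0]]]
```

Emit:
move_arm:
  deltas:
    - [[-0.003, -0.004, 0.001, 0], [-0.005, -0.008, 0.001, 0], [-0.008, -0.012, 0.001, 0], [-0.012, -0.015, 0.001, 0], [-0.015, -0.018, 0.001, 0], [-0.019, -0.021, 0.001, 0], [-0.023, -0.023, 0.001, 0], [-0.028, -0.025, 0.001, 0]]

```text
t: 9.92
tcp_pos: [0.4965, 0.2411, 0.0989]
tool_rot: [0.736, 0.677, -0.01, -0.001]
force: [-1.7, 3.3, -3.2]
finger_gap: 0.201
```

Run:
```python
from circ import *
rows([6,12,18,24,30,36,42,48,54,60])
```

```text
r now 0.0466 world ang 157.4 F [-1.7  3.3 -3.2] gap 0.201 t 9.9167
[[[-0.005, 0.0, 0.0, 0], [-0.01, -0.0, 0.0, 0], [-0.014, -0.001, 0.0, 0], [-0.019, -0.0, 0.0, 0], [-0.024, 0.0, 0.0, 0], [-0.028, 0.002, 0.0, 0], [-0.033, 0.003, 0.0, 0], [-0.037, 0.006, 0.0, 0], [-0.041, 0.008, 0.0, 0], [-0.044, 0.011, 0.0, 0]]]
```

Emit:
move_arm:
  deltas:
    - [[-0.005, 0.0, 0.0, 0], [-0.01, 0, 0.0, 0], [-0.014, -0.001, 0.0, 0], [-0.019, 0, 0.0, 0], [-0.024, 0.0, 0.0, 0], [-0.028, 0.002, 0.0, 0], [-0.033, 0.003, 0.0, 0]]

```text
t: 10.5
tcp_pos: [0.4943, 0.2241, 0.0996]
tool_rot: [0.742, 0.671, 0.0, -0.013]
force: [-9.8, 80.4, -9.3]
finger_gap: 0.199
```

Run:
```python
from circ import *
rows([6,12,18,24,30,36,42,48,54,60])
```

```text
r now 0.0452 world ang 178.8 F [-9.8 80.4 -9.3] gap 0.199 t 10.5
[[[-0.005, 0.001, -0.0, 0], [-0.009, 0.002, -0.0, 0], [-0.014, 0.004, -0.0, 0], [-0.018, 0.006, -0.0, 0], [-0.022, 0.008, -0.001, 0], [-0.026, 0.011, -0.001, 0], [-0.029, 0.014, -0.001, 0], [-0.032, 0.018, -0.001, 0], [-0.035, 0.022, -0.001, 0], [-0.037, 0.026, -0.001, 0]]]
```

The crank hit its hard stop (80 N) after about 709°. That is 59 mm of jaw travel, within the expected range, so the bar is fully open. Relaxing, then releasing.

Emit:
move_arm:
  deltas:
    - [[0.001, 0, 0, 0], [0.001, 0, 0, 0], [0.001, 0, 0, 0]]

```text
t: 10.75
tcp_pos: [0.4941, 0.2273, 0.0995]
tool_rot: [0.742, 0.671, 0.001, -0.014]
force: [-1.6, 14.2, -5.5]
finger_gap: 0.197
```

Emit:
move_arm:
  deltas:
    - [[0, 0, 0, 0], [0, 0, 0, 0], [0, 0, 0, 0], [0, 0, 0, 0]]
  gripper: 0.6

```text
t: 11.08
tcp_pos: [0.4947, 0.2262, 0.0999]
tool_rot: [0.742, 0.671, 0.001, -0.013]
force: [0.2, -0.7, 0.4]
finger_gap: 0.601
```

Emit:
move_arm:
  deltas:
    - [[0, 0, -0.02, 0], [0, 0, -0.05, 0], [0, 0, -0.08, 0], [0, 0, -0.11, 0], [0, 0, -0.13, 0], [0, 0, -0.13, 0]]

```text
t: 11.58
tcp_pos: [0.5001, 0.2231, 0.2349]
tool_rot: [0.742, 0.67, 0.005, -0.01]
force: [0.3, 0.0, -0.5]
finger_gap: 0.597
```

Run:
```python
from h import *
snap('wrist','w3'); st()
snap('top','top1')
a=lambda u,v:(345+u/4.4-.39,140+v/4.4-.39)
for n,u in (('yellow',[(194,328)]),('green',[(378,348)])):
  print(n, onz('top0',[a(*u[0])],0.02))
print('yellow fin top',onz('top0',[a(208,327)],0.09),'green',onz('top0',[a(400,348)],0.09))
y=onz('top0',[a(*p) for p in((164,276),(230,284),(219,379),(154,372))],0.02)
g=onz('top0',[a(*p) for p in((367,293),(425,317),(388,404),(328,376))],0.02)
for n,p in(('y',y),('g',g)):
  print(n,p.mean(0),np.degrees(np.arctan2(*(p[0]-p[3])[1::-1])),np.degrees(np.arctan2(*(p[1]-p[2])[1::-1])),np.linalg.norm(p[0]-p[3]),np.linalg.norm(p[0]-p[1]))
crop('top1',345,140,465,275,4.4,'c6')
```

```text
{'t': 11.6333, 'tcp_pos': [0.4987, 0.2229, 0.2326], 'tool_rot': [0.742, 0.6703, 0.0035, -0.0115], 'force': [0.3314, -0.0163, -0.5377], 'finger_gap': 0.5998, 'q': [0.2031, 0.4305, 1.6383, 0.0264, 1.0787, -1.2789]}
[[0.1013, 0.9948, -0.0103], [0.9946, -0.1011, 0.0217], [0.0205, -0.0124, -0.9997]]
yellow [[ 0.4517 -0.2207  0.02  ]]
green [[ 0.4371 -0.3585  0.02  ]]
yellow fin top [[ 0.4521 -0.219   0.09  ]] green [[ 0.4376 -0.3554  0.09  ]]
y [ 0.45195  -0.219025  0.02    ] -6.401153944609408 -7.184267392426843 0.0726529421290012 0.04994967467361522
g [ 0.437575 -0.357775  0.02    ] -25.787328182814395 -23.831900529448305 0.06919031724164876 0.04676162956955201
```

View pics/w3.png

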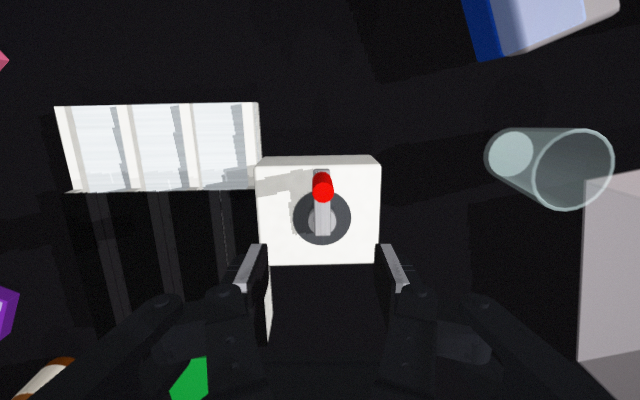

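View pics/c6.png

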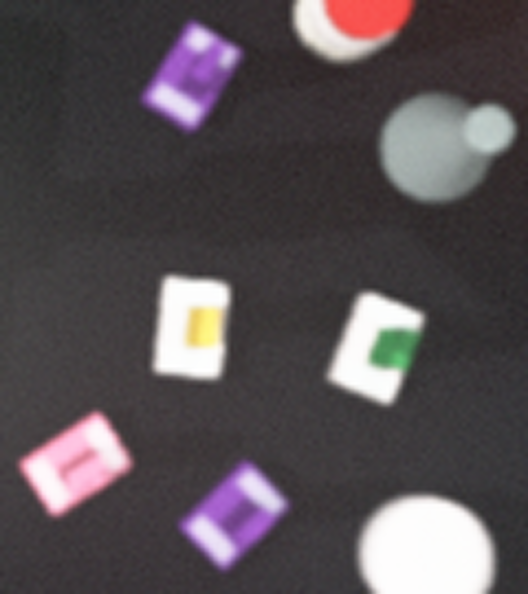

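The view shows the handle at its stop, top at (323,190). Neither carrier has been knocked so far. Yellow is at about (0.452, −0.220) with yaw about −7°, and green at about (0.437, −0.357) with yaw about −25°. Yellow goes to the middle lane first, then green to the y = −62 lane.

Run:
```python
from h import *
print('handle',onz('w3',[(323,190)],0.126))
delta([0.452,-0.2195,0.21],83.2)
```

```text
handle [[0.4923 0.227  0.126 ]]
delta mm [-444.8   -0.    12.2] turn 0.9796426194554329 cur yaw 84.18 q6 -1.279
```

Emit:
move_arm:
  deltas:
    - [[-0.02, 0, 0.01, 1], [-0.05, 0, 0.012, 1], [-0.09, 0, 0.012, 1], [-0.13, 0, 0.012, 1], [-0.17, 0, 0.012, 1], [-0.21, 0, 0.012, 1], [-0.25, 0, 0.012, 1], [-0.29, 0, 0.012, 1], [-0.33, 0, 0.012, 1], [-0.37, 0, 0.012, 1], [-0.405, 0, 0.012, 1], [-0.43, 0, 0.012, 1], [-0.445, 0, 0.012, 1], [-0.445, 0, 0.012, 1], [-0.445, 0, 0.012, 1]]

```text
t: 12.93
tcp_pos: [0.4508, -0.2198, 0.2087]
tool_rot: [0.749, 0.663, 0.001, -0.015]
force: [-0.2, 0.4, -0.1]
finger_gap: 0.601
```

Run:
```python
from h import *
snap('wrist','w4'); st()
```

```text
{'t': 12.9833, 'tcp_pos': [0.4509, -0.2189, 0.2089], 'tool_rot': [0.7481, 0.6634, 0.0014, -0.0145], 'force': [-0.4256, 1.1272, 0.1064], 'finger_gap': 0.5943, 'q': [-0.6797, 0.4148, 1.7542, 0.0089, 1.0008, -2.1355]}
[[0.1198, 0.9927, -0.0172], [0.9926, -0.1193, 0.0235], [0.0213, -0.0199, -0.9996]]
```

View pics/w4.png

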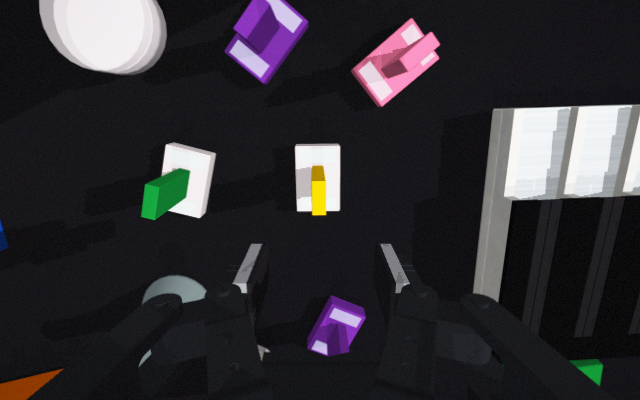

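Run:
```python
from h import *
crop('w4',280,130,360,225,6,'c7')
print(onz('w4',[(319,198)],0.09)); p=onz('w4',[(296,145),(340,145),(340,211),(296,211)],0.02); print(p,p.mean(0))
crop('w4',130,130,225,230,6,'c8')
g=onz('w4',[(169,143),(215,153),(203,217),(160,210)],0.02);print(g,g.mean(0))
delta([0.452,-0.2195,0.056],83.2)
```

```text
[[ 0.4508 -0.2198  0.09  ]]
[[ 0.4133 -0.2373  0.02  ]
 [ 0.4187 -0.1936  0.02  ]
 [ 0.4881 -0.2008  0.02  ]
 [ 0.4822 -0.2472  0.02  ]] [ 0.450575 -0.219725  0.02    ]
[[ 0.3956 -0.3624  0.02  ]
 [ 0.4111 -0.3191  0.02  ]
 [ 0.4763 -0.346   0.02  ]
 [ 0.463  -0.3892  0.02  ]] [ 0.4365   -0.354175  0.02    ]
delta mm [ -3.8   4.3 152.8] turn -0.0793925830215727 cur yaw 83.12 q6 -2.135
```

View pics/c7.png

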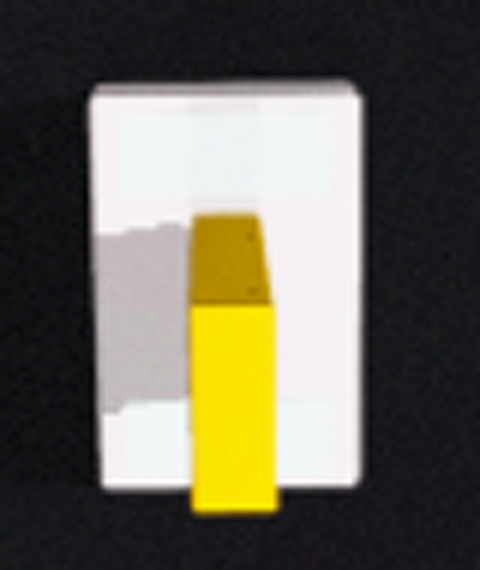

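View pics/c8.png

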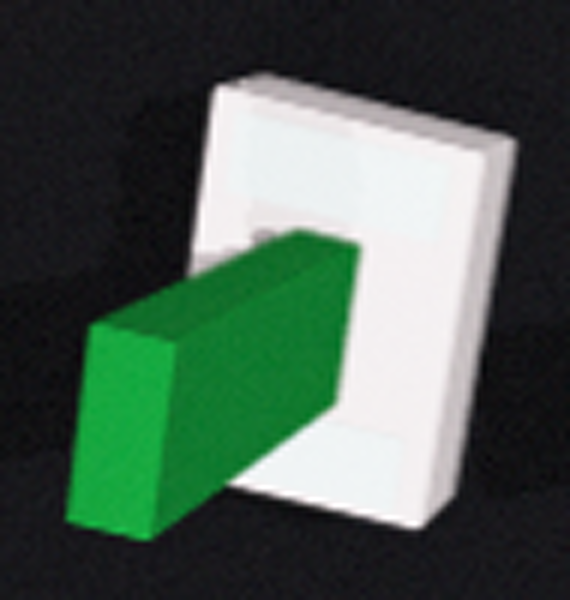

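Yellow's fin top centre is at (319,198), which gives (0.451, −0.220), matching the top view within 1 mm. Grasping it.

Emit:
move_arm:
  deltas:
    - [[-0.004, 0.003, 0.02, 0], [-0.004, 0.003, 0.055, 0], [-0.004, 0.003, 0.09, 0], [-0.004, 0.003, 0.12, 0], [-0.004, 0.003, 0.14, 0], [-0.004, 0.003, 0.153, 0], [-0.004, 0.003, 0.153, 0], [-0.004, 0.003, 0.153, 0]]

```text
t: 13.65
tcp_pos: [0.4502, -0.2178, 0.0552]
tool_rot: [0.748, 0.664, 0.001, -0.016]
force: [-0.1, -0.1, -0.8]
finger_gap: 0.597
```

Emit:
move_arm:
  deltas:
    - [[0, 0, 0, 0], [0, 0, 0, 0], [0, 0, 0, 0], [0, 0, 0, 0], [0, 0, 0, 0], [0, 0, 0, 0]]
  gripper: 0
  squeeze: 40

```text
t: 14.15
tcp_pos: [0.4509, -0.2182, 0.0563]
tool_rot: [0.748, 0.664, 0.001, -0.015]
force: [0.5, 1.7, 6.8]
finger_gap: 0.139
```

Emit:
move_arm:
  deltas:
    - [[0, 0, -0.02, -1], [0, 0, -0.05, -2], [0, 0, -0.08, -2], [0, 0, -0.1, -2], [0, 0, -0.1, -2], [0, 0, -0.1, -2]]

```text
t: 14.65
tcp_pos: [0.4529, -0.2209, 0.1569]
tool_rot: [0.736, 0.677, 0.002, -0.014]
force: [0.2, -0.1, -2.0]
finger_gap: 0.139
```

Run:
```python
from h import *
snap('wrist','w5'); st()
snap('scene','s5')
```

```text
{'t': 14.7, 'tcp_pos': [0.452, -0.2202, 0.1558], 'tool_rot': [0.7359, 0.6769, 0.0016, -0.0154], 'force': [-0.6709, -0.1081, -2.209], 'finger_gap': 0.1354, 'q': [-0.6804, 0.5003, 1.7986, 0.01, 0.8728, -2.1743]}
[[0.0836, 0.9963, -0.0185], [0.9962, -0.0831, 0.0249], [0.0232, -0.0205, -0.9995]]
```

View pics/w5.png

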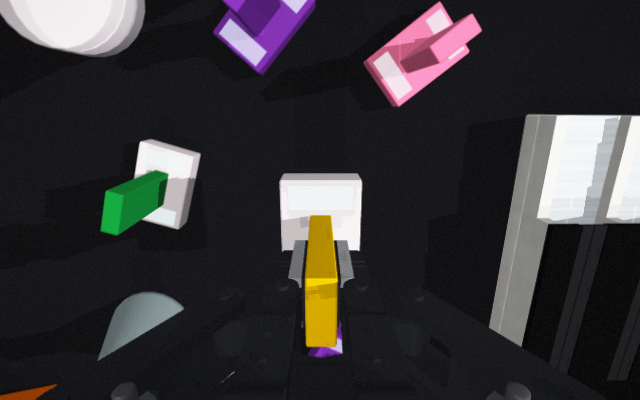

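View pics/s5.png

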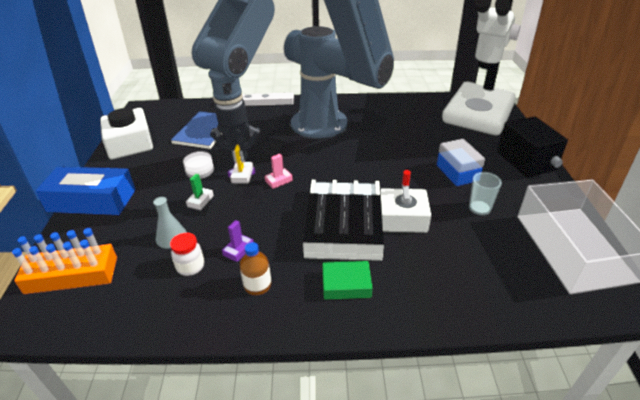

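Run:
```python
from h import *
f=lambda u,v:(70+u/2.3-.3,95+v/2.3-.3)
p=onz('w1',[f(31,44),f(178.5,43),f(316,42),f(464,41)],0.04); print(p,np.linalg.norm(np.diff(p,axis=0),axis=1))
crop('w3',40,90,290,280,3.1,'c9')
crop('top1',260,145,345,235,7,'c10')
```

```text
[[ 0.4027 -0.0276  0.04  ]
 [ 0.4085  0.0389  0.04  ]
 [ 0.4136  0.1001  0.04  ]
 [ 0.419   0.1652  0.04  ]] [0.06675245 0.06141213 0.06532358]
```

View pics/c9.png

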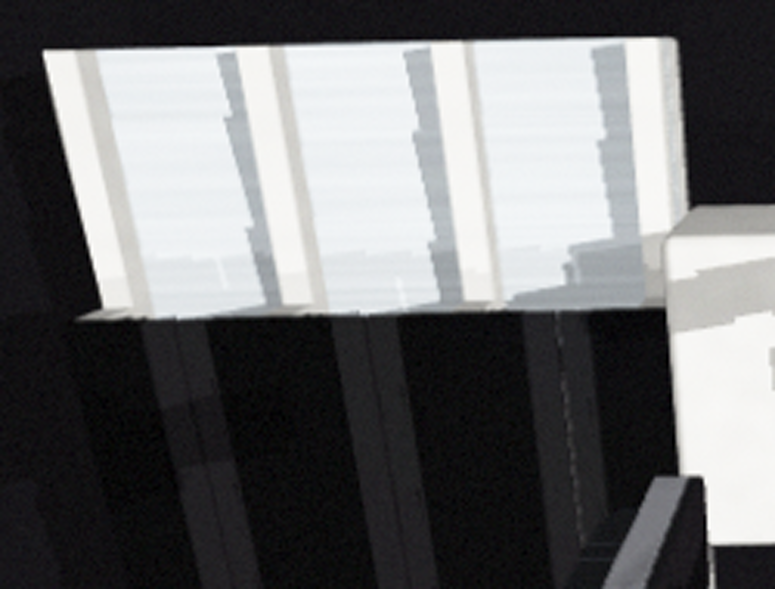

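View pics/c10.png

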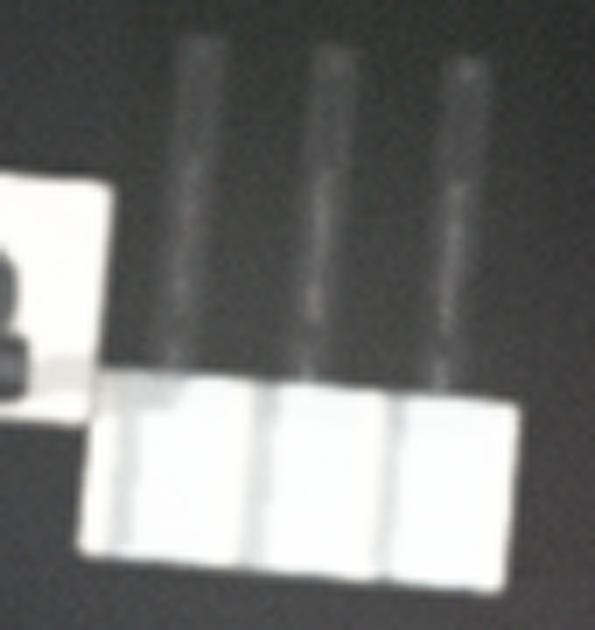

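Run:
```python
from h import *
f=lambda u,v:(40+u/3.1-.3,90+v/3.1-.3)
p=onz('w3',[f(44,50),f(255,46),f(448,42),f(661,39)],0.04); print(p,np.linalg.norm(np.diff(p,axis=0),axis=1))
m=p.mean(0); 
for p in (p,): 
  d=p[3]-p[0]; print(np.degrees(np.arctan2(-d[0],d[1])), p[1:3].mean(0))
# slots lines far end top1
g=lambda u,v:(260+u/7-.43,145+v/7-.43)
s=onz('top1',[g(205,36),g(335,45),g(468,56),g(172,370),g(306,380),g(440,390)],0.06);print(s)
```

```text
[[ 0.4026 -0.0276  0.04  ]
 [ 0.4087  0.0395  0.04  ]
 [ 0.4139  0.1004  0.04  ]
 [ 0.42    0.1674  0.04  ]] [0.0673767  0.0611216  0.06727711]
-5.099042015538539 [0.4113  0.06995 0.04   ]
[[ 0.6601  0.1089  0.06  ]
 [ 0.656   0.0483  0.06  ]
 [ 0.6509 -0.0136  0.06  ]
 [ 0.5045  0.123   0.06  ]
 [ 0.5     0.061   0.06  ]
 [ 0.4955 -0.0008  0.06  ]]
```

The dock pose is refined: origin about (0.5555, 0.0568), yaw about −5.0°. The wall spacing (67/61/67 mm against 67/62/67) and slot length agree. The yellow carrier is held, so I'm carrying it over the middle lane.

Run:
```python
from h import *
delta([0.452,0.0646,0.14],85.0)
```

```text
delta mm [283.  -22.9  22.5] turn 0.1990998670039943 cur yaw 85.2 q6 -2.174
```

Emit:
move_arm:
  deltas:
    - [[0.015, -0.001, -0.01, 0], [0.04, -0.003, -0.015, 0], [0.075, -0.006, -0.015, 0], [0.11, -0.009, -0.015, 0], [0.145, -0.012, -0.01, 0], [0.18, -0.015, 0, 0], [0.215, -0.018, 0.01, 0], [0.245, -0.02, 0.018, 0], [0.268, -0.022, 0.022, 0], [0.283, -0.023, 0.022, 0], [0.283, -0.023, 0.022, 0], [0.283, -0.023, 0.022, 0]]

```text
t: 15.75
tcp_pos: [0.4506, 0.0658, 0.1397]
tool_rot: [0.735, 0.678, 0.0, -0.017]
force: [0.6, -0.7, -2.6]
finger_gap: 0.131
```

Run:
```python
from h import *
snap('wrist','w6'); st(); delta([0.452,0.0646,0.092],85.0)
```

```text
{'t': 15.8, 'tcp_pos': [0.4511, 0.0649, 0.1399], 'tool_rot': [0.7355, 0.6773, 0.0008, -0.0169], 'force': [-0.106, 0.0418, -2.779], 'finger_gap': 0.1358, 'q': [-0.1183, 0.4784, 1.9317, 0.0339, 0.7564, -1.6318]}
[[0.0824, 0.9964, -0.0218], [0.9963, -0.0818, 0.026], [0.0241, -0.0238, -0.9994]]
delta mm [-1.4  2.1 47.9] turn 0.2711445551443461 cur yaw 85.27 q6 -1.632
```

View pics/w6.png

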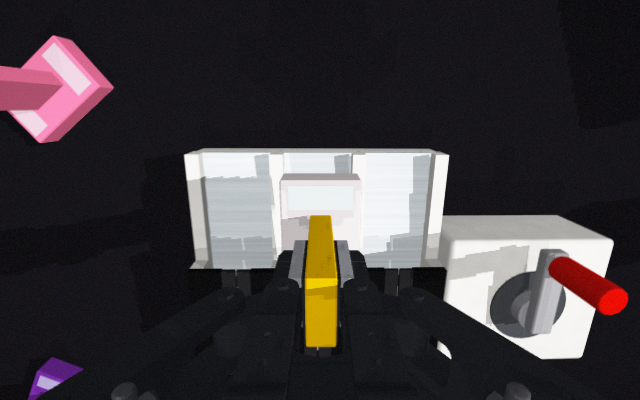

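It is centred over the middle lane. Lowering.

Emit:
move_arm:
  deltas:
    - [[-0.001, 0.002, 0.012, 0], [-0.001, 0.002, 0.028, 0], [-0.001, 0.002, 0.042, 0], [-0.001, 0.002, 0.049, 0], [-0.001, 0.002, 0.052, 0], [-0.001, 0.002, 0.053, 0], [-0.001, 0.002, 0.053, 0]]

```text
t: 16.38
tcp_pos: [0.4522, 0.0647, 0.087]
tool_rot: [0.736, 0.677, 0.001, -0.017]
force: [0.0, -0.1, -3.7]
finger_gap: 0.136
```

Run:
```python
from h import *
snap('wrist','w7'); st()
```

```text
{'t': 16.4333, 'tcp_pos': [0.4523, 0.0648, 0.0872], 'tool_rot': [0.7357, 0.6771, 0.0011, -0.0166], 'force': [0.3173, -0.5423, -2.7815], 'finger_gap': 0.1383, 'q': [-0.1183, 0.5847, 1.9651, 0.0403, 0.6159, -1.6394]}
[[0.083, 0.9963, -0.0208], [0.9963, -0.0825, 0.0259], [0.0241, -0.0229, -0.9994]]
```

View pics/w7.png

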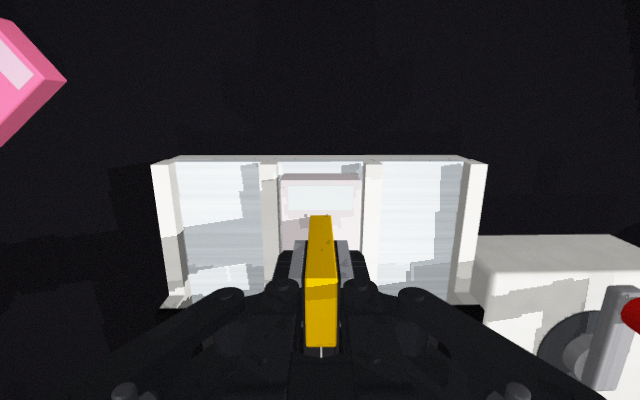

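Emit:
move_arm:
  deltas:
    - [[0, 0, 0.001, 0], [0, 0, 0.002, 0], [0, 0, 0.003, 0], [0, 0, 0.003, 0], [0, 0, 0.003, 0]]
  squeeze: 30

```text
t: 16.85
tcp_pos: [0.453, 0.0648, 0.0863]
tool_rot: [0.735, 0.677, 0.002, -0.015]
force: [-2.1, 0.2, 14.5]
finger_gap: 0.135
```

It contacts the lane floor at 14 N. Sliding to about dock x = −8 with light pressure.

Emit:
move_arm:
  deltas:
    - [[0, 0.005, 0.001, 0], [0, 0.012, 0.001, 0], [0, 0.02, 0.001, 0], [0, 0.028, 0.0005, 0], [0, 0.036, 0.0005, 0], [0, 0.044, 0.0003, 0], [0, 0.052, 0, 0], [0, 0.06, -0.0002, 0]]

```text
t: 17.52
tcp_pos: [0.5133, 0.0599, 0.0863]
tool_rot: [0.735, 0.677, 0.002, -0.015]
force: [-1.5, -0.3, 5.7]
finger_gap: 0.134
```

```bash
cat > dk.py <<'E'
from h import *
O=np.array([0.5555,0.0568]); Y=np.radians(-5.0); xu=np.array([np.cos(Y),np.sin(Y)]); yu=np.array([-xu[1],xu[0]])
def d():
    s=manip.sense(); M=R.from_quat(s['tool_rot']).as_matrix(); p=np.array(s['tcp_pos']); e=p[:2]-O
    f=np.array(s['force'])
    print('t',round(s['t'],2),'dock x,y mm',(e@xu*1e3).round(1),(e@yu*1e3).round(1),'z',(p[2]*1e3).round(1),'F',f.round(1),'gap',round(s['finger_gap'],3),'toolz',M[:,2].round(3),'tooly',M[:,1].round(3),'yaw',np.degrees(np.arctan2(M[1,0],M[0,0])).round(2))
    print('per +1 dock x in tool:',(M.T@np.r_[xu,0]).round(3))
E
python3 -c "
from dk import *
d()"
```

```text
t 17.52 dock x,y mm -42.3 -0.6 z 86.3 F [-1.5 -0.3  5.7] gap 0.134 toolz [-0.018  0.025 -1.   ] tooly [ 0.996 -0.082 -0.02 ] yaw 85.29
per +1 dock x in tool: [-0.005  1.    -0.02 ]
```

Emit:
move_arm:
  deltas:
    - [[0, 0.005, 0.0015, 0], [0, 0.012, 0.0015, 0], [0, 0.019, 0.0015, 0], [0, 0.026, 0.001, 0], [0, 0.032, 0.001, 0], [0, 0.034, 0.001, 0]]

```text
t: 18.02
tcp_pos: [0.5488, 0.0569, 0.086]
tool_rot: [0.735, 0.678, 0.003, -0.014]
force: [-0.7, -0.2, 7.1]
finger_gap: 0.137
```

```bash
python3 -c "
from dk import *
d()"
```

```text
t 18.02 dock x,y mm -6.7 -0.5 z 86.0 F [-0.7 -0.2  7.1] gap 0.137 toolz [-0.016  0.025 -1.   ] tooly [ 0.997 -0.081 -0.018] yaw 85.3
per +1 dock x in tool: [-0.005  1.    -0.018]
```

Now slowly with downward pressure, feeling for the drop.

Emit:
move_arm:
  deltas:
    - [[0, 0.001, 0.002, 0], [0, 0.002, 0.002, 0], [0, 0.003, 0.002, 0], [0, 0.004, 0.002, 0], [0, 0.005, 0.002, 0], [0, 0.006, 0.002, 0], [0, 0.007, 0.002, 0], [0, 0.008, 0.002, 0], [0, 0.009, 0.002, 0], [0, 0.01, 0.002, 0], [0, 0.011, 0.002, 0], [0, 0.012, 0.002, 0]]

```text
t: 19.02
tcp_pos: [0.5611, 0.0559, 0.0848]
tool_rot: [0.735, 0.678, 0.003, -0.014]
force: [-1.0, -0.7, 4.4]
finger_gap: 0.134
```

```bash
python3 -c "
from dk import *
d()"
```

```text
t 19.02 dock x,y mm 5.7 -0.4 z 84.8 F [-1.  -0.7  4.4] gap 0.134 toolz [-0.015  0.024 -1.   ] tooly [ 0.997 -0.081 -0.017] yaw 85.33
per +1 dock x in tool: [-0.006  1.    -0.017]
```

Emit:
move_arm:
  deltas:
    - [[0, 0.001, 0.002, 0], [0, 0.002, 0.002, 0], [0, 0.003, 0.002, 0], [0, 0.004, 0.002, 0], [0, 0.005, 0.002, 0], [0, 0.006, 0.002, 0], [0, 0.007, 0.002, 0], [0, 0.008, 0.002, 0]]

```text
t: 19.68
tcp_pos: [0.5675, 0.0555, 0.0823]
tool_rot: [0.735, 0.678, 0.001, -0.016]
force: [-3.4, 0.1, -2.4]
finger_gap: 0.136
```

```bash
python3 -c "
from dk import *
d()"
```

```text
t 19.68 dock x,y mm 12.1 -0.2 z 82.3 F [-3.4  0.1 -2.4] gap 0.136 toolz [-0.019  0.025 -1.   ] tooly [ 0.996 -0.081 -0.021] yaw 85.32
per +1 dock x in tool: [-0.006  1.    -0.022]
```

Vertical support is gone and z is falling, so it has found the recess. Pressing straight down.

Emit:
move_arm:
  deltas:
    - [[0, 0, 0.001, 0], [0, 0, 0.002, 0], [0, 0, 0.003, 0], [0, 0, 0.004, 0], [0, 0, 0.005, 0], [0, 0, 0.006, 0]]

```text
t: 20.18
tcp_pos: [0.5672, 0.0558, 0.0769]
tool_rot: [0.735, 0.678, 0.001, -0.016]
force: [-4.0, 1.5, 10.8]
finger_gap: 0.136
```

```bash
python3 -c "
from dk import *
d()"
```

```text
t 20.18 dock x,y mm 11.8 0.0 z 76.9 F [-4.   1.5 10.8] gap 0.136 toolz [-0.02   0.025 -0.999] tooly [ 0.996 -0.081 -0.022] yaw 85.32
per +1 dock x in tool: [-0.006  1.    -0.022]
```

Emit:
move_arm:
  deltas:
    - [[0, -0.001, 0.001, 0], [0, -0.002, 0.001, 0], [0, -0.003, 0.001, 0], [0, -0.003, 0.001, 0], [0, -0.002, 0.001, 0], [0, -0.001, 0.001, 0], [0, 0, 0.001, 0], [0, 0, 0.001, 0]]

```text
t: 20.85
tcp_pos: [0.5672, 0.0559, 0.0769]
tool_rot: [0.735, 0.678, 0.001, -0.016]
force: [-2.6, -0.6, 7.6]
finger_gap: 0.133
```

```bash
python3 -c "
from dk import *
d()"
```

```text
t 20.85 dock x,y mm 11.7 0.1 z 76.9 F [-2.6 -0.6  7.6] gap 0.133 toolz [-0.02   0.025 -0.999] tooly [ 0.996 -0.081 -0.022] yaw 85.33
per +1 dock x in tool: [-0.006  1.    -0.022]
```

Emit:
move_arm:
  deltas:
    - [[0, 0, 0, 0], [0, 0, 0, 0], [0, 0, -0.001, 0], [0, 0, -0.001, 0]]
  gripper: 0.45

```text
t: 21.18
tcp_pos: [0.5671, 0.0558, 0.0777]
tool_rot: [0.735, 0.678, 0.001, -0.016]
force: [-0.5, 0.8, 0.6]
finger_gap: 0.449
```

Emit:
move_arm:
  deltas:
    - [[0, 0, -0.02, 0], [0, 0, -0.05, 0], [0, 0, -0.085, 0], [0, 0, -0.115, 0], [0, 0, -0.13, 0], [0, 0, -0.13, 0]]

```text
t: 21.68
tcp_pos: [0.5724, 0.0523, 0.2116]
tool_rot: [0.735, 0.678, 0.004, -0.013]
force: [0.2, 0.1, -0.1]
finger_gap: 0.45
```

Run:
```python
from dk import *
d()
snap('wrist','w8'); snap('top','top2'); snap('scene','s8')
crop('top2',345,140,465,275,4.4,'c11')
```

```text
t 21.68 dock x,y mm 17.2 -3.0 z 211.6 F [ 0.2  0.1 -0.1] gap 0.45 toolz [-0.012  0.024 -1.   ] tooly [ 0.997 -0.081 -0.014] yaw 85.33
per +1 dock x in tool: [-0.006  1.    -0.014]
```

View pics/w8.png

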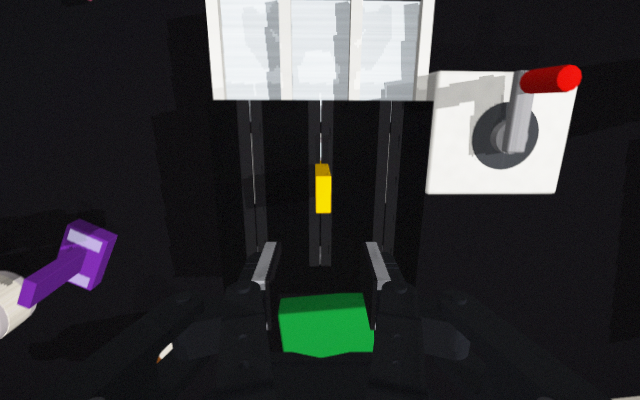

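View pics/c11.png

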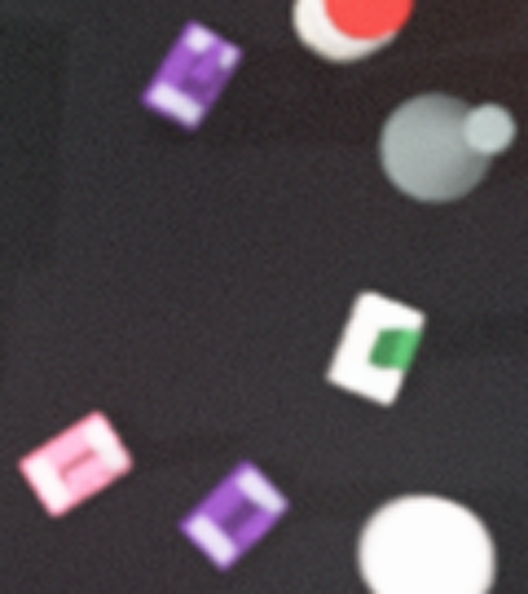

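Run:
```python
from dk import *
crop('w8',295,145,350,235,6.5,'c12'); crop('scene0' if 0 else 's8',320,170,370,240,8,'c13')
for z in(0.11,0.12):
  P=[np.r_[O+(0.0115+a)*xu+b*yu,z] for a in(-.015,.015) for b in(-.006,.006)]
  for n in('w8','s8','top2'): print(z,n,proj(n,P).tolist())
```

```text
0.11 w8 [[315.2, 177.2], [331.1, 177.3], [315.1, 214.9], [330.5, 214.9]]
0.11 s8 [[342.5, 190.9], [347.1, 191.0], [342.2, 198.2], [346.9, 198.4]]
0.11 top2 [[305.9, 181.7], [302.1, 181.4], [306.8, 172.2], [303.0, 171.8]]
0.12 w8 [[315.3, 180.3], [331.9, 180.3], [315.2, 219.4], [331.2, 219.3]]
0.12 s8 [[342.5, 187.9], [347.2, 188.0], [342.2, 195.2], [347.0, 195.3]]
0.12 top2 [[305.8, 181.4], [302.0, 181.1], [306.7, 171.8], [302.9, 171.5]]
```

View pics/c12.png

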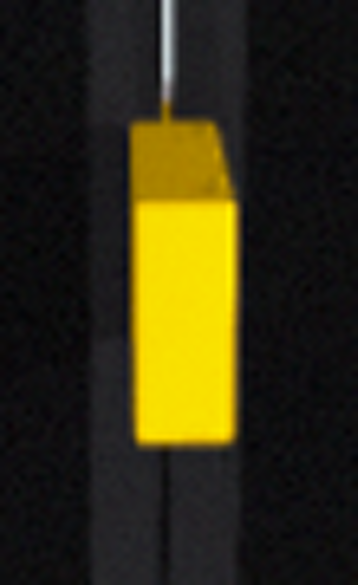

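View pics/c13.png

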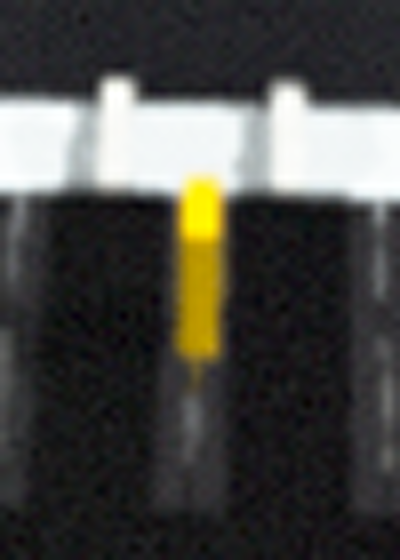

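Yellow is seated. Its fin-top rows in the wrist and scene views match a 110 mm height (seated), not 120 mm. Green hasn't moved, so I'm going above it.

Run:
```python
from h import *
delta([0.437,-0.356,0.21],65.2)
```

```text
delta mm [-417.9  -98.2  -10.9] turn 20.115117139339134 cur yaw 85.32 q6 -1.617
```

Emit:
move_arm:
  deltas:
    - [[-0.015, -0.004, 0, 2], [-0.045, -0.01, -0.001, 4], [-0.08, -0.019, -0.002, 6], [-0.12, -0.028, -0.003, 8], [-0.16, -0.038, -0.004, 10], [-0.2, -0.047, -0.005, 12], [-0.24, -0.056, -0.006, 14], [-0.28, -0.066, -0.007, 16], [-0.32, -0.075, -0.008, 18], [-0.355, -0.083, -0.009, 20], [-0.385, -0.09, -0.01, 20], [-0.405, -0.095, -0.011, 20], [-0.418, -0.098, -0.011, 20], [-0.418, -0.098, -0.011, 20], [-0.418, -0.098, -0.011, 20]]
  gripper: 0.6

```text
t: 23.08
tcp_pos: [0.4366, -0.3552, 0.2086]
tool_rot: [0.842, 0.539, -0.003, -0.019]
force: [0.2, 0.0, 0.1]
finger_gap: 0.599
```

Run:
```python
from h import *
snap('wrist','w9'); st()
```

```text
{'t': 23.1333, 'tcp_pos': [0.437, -0.3545, 0.2089], 'tool_rot': [0.8416, 0.5397, -0.0026, -0.0186], 'force': [-0.5814, 0.1622, 1.0675], 'finger_gap': 0.5989, 'q': [-0.8798, 0.4956, 1.5966, -0.0007, 1.0869, -2.0199]}
[[0.4173, 0.9084, -0.0244], [0.9086, -0.4167, 0.0285], [0.0157, -0.034, -0.9993]]
```

View pics/w9.png

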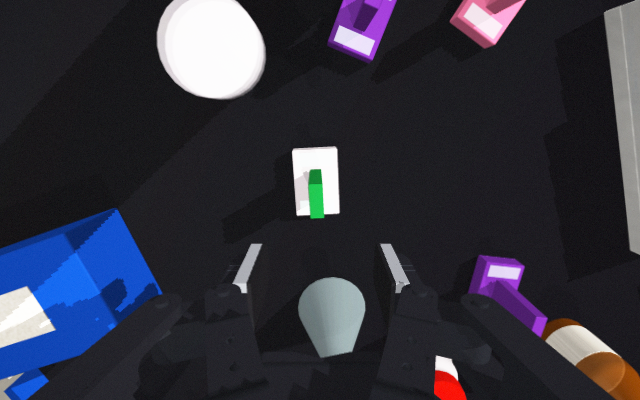

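Run:
```python
from h import *
crop('w9',280,135,350,225,6.5,'c14')
```

```text
(no output)
```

View pics/c14.png

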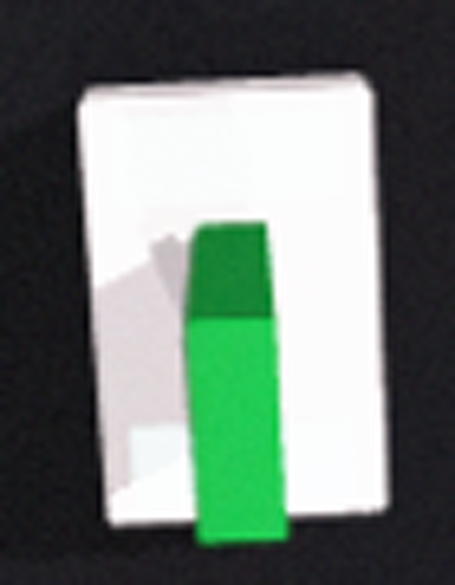

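Run:
```python
from h import *
f=lambda u,v:(280+u/6.5-.42,135+v/6.5-.42)
p=onz('w9',[f(188,320),f(273,317),f(287,540),f(199,543)],0.09); print(p,p.mean(0))
c=p.mean(0); a=(p[3]-p[0]+p[2]-p[1]); y=np.degrees(np.arctan2(a[1],a[0])); print('fin yaw',y)
b=onz('w9',[f(80,92),f(372,80),f(387,512),f(112,523)],0.02); print(b.mean(0)); a=(b[3]-b[0]+b[2]-b[1]); print('base yaw',np.degrees(np.arctan2(a[1],a[0])))
delta([c[0],c[1],0.056],y+90)
```

```text
[[ 0.4206 -0.3583  0.09  ]
 [ 0.4248 -0.3485  0.09  ]
 [ 0.4522 -0.3591  0.09  ]
 [ 0.4478 -0.3695  0.09  ]] [ 0.43635 -0.35885  0.09   ]
fin yaw -21.765215063173287
[ 0.435925 -0.3584    0.02    ]
base yaw -21.87706741083547
delta mm [ -6.6   6.5 152.7] turn -2.9041304583888206 cur yaw 65.33 q6 -2.02
```

The fin and base estimates agree: (0.436, −0.3586), yaw −21.8°. Grasping green.

Emit:
move_arm:
  deltas:
    - [[-0.006, 0.006, 0.02, -3], [-0.006, 0.006, 0.055, -3], [-0.006, 0.006, 0.09, -3], [-0.006, 0.006, 0.12, -3], [-0.006, 0.006, 0.14, -3], [-0.006, 0.006, 0.152, -3], [-0.006, 0.006, 0.152, -3], [-0.006, 0.006, 0.152, -3]]

```text
t: 23.8
tcp_pos: [0.4367, -0.357, 0.0567]
tool_rot: [0.827, 0.562, -0.002, -0.019]
force: [0.7, 0.3, 1.1]
finger_gap: 0.602
```

Emit:
move_arm:
  deltas:
    - [[0, 0, 0, 0], [0, 0, 0, 0], [0, 0, 0, 0], [0, 0, 0, 0], [0, 0, 0, 0], [0, 0, 0, 0]]
  gripper: 0
  squeeze: 40

```text
t: 24.3
tcp_pos: [0.4375, -0.358, 0.0583]
tool_rot: [0.827, 0.562, -0.002, -0.017]
force: [-0.1, 0.5, 6.5]
finger_gap: 0.139
```

Emit:
move_arm:
  deltas:
    - [[0, 0, -0.02, 0], [0, 0, -0.05, 0], [0, 0, -0.08, 0], [0, 0, -0.11, 0], [0, 0, -0.11, 0], [0, 0, -0.11, 0]]

```text
t: 24.8
tcp_pos: [0.4405, -0.3618, 0.17]
tool_rot: [0.827, 0.562, -0.002, -0.015]
force: [-0.5, 0.1, -2.4]
finger_gap: 0.133
```

Run:
```python
from dk import *
snap('wrist','w10'); st()
M=R.from_quat(manip.sense()['tool_rot']).as_matrix()
c=O-0.105*xu-0.062*yu; t=c-0.056*M[:2,2]; print('target',t)
delta([t[0],t[1],0.15],85.0)
```

```text
{'t': 24.85, 'tcp_pos': [0.4396, -0.3606, 0.1684], 'tool_rot': [0.8269, 0.5621, -0.0019, -0.0175], 'force': [-0.7757, 0.0367, -2.7913], 'finger_gap': 0.1383, 'q': [-0.8832, 0.5564, 1.6195, -0.0008, 1.0009, -2.0769]}
[[0.368, 0.9295, -0.0228], [0.9297, -0.3674, 0.0267], [0.0165, -0.031, -0.9994]]
target [0.44677246 0.00269115]
delta mm [ 340.1 -126.2   27.9] turn -16.595975856427856 cur yaw 68.4 q6 -2.077
```

View pics/w10.png

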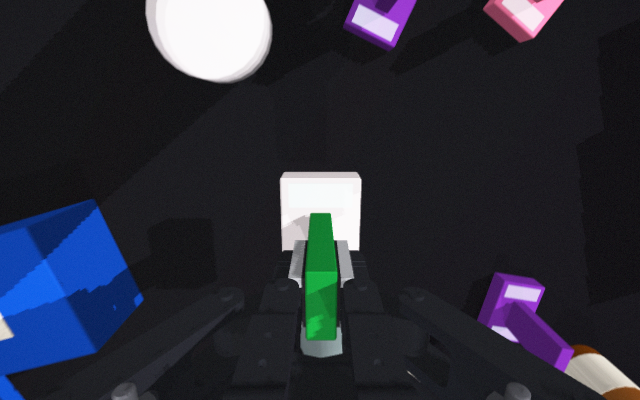

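Emit:
move_arm:
  deltas:
    - [[0.014, -0.005, 0, -2], [0.038, -0.014, 0, -4], [0.07, -0.026, 0.001, -6], [0.105, -0.039, 0.001, -8], [0.14, -0.052, 0.002, -10], [0.175, -0.065, 0.003, -12], [0.21, -0.078, 0.004, -14], [0.245, -0.091, 0.006, -16.5], [0.28, -0.104, 0.008, -16.5], [0.31, -0.115, 0.012, -16.5], [0.33, -0.122, 0.018, -16.5], [0.34, -0.126, 0.024, -16.5], [0.34, -0.126, 0.028, -16.5], [0.34, -0.126, 0.028, -16.5], [0.34, -0.126, 0.028, -16.5]]

```text
t: 26.1
tcp_pos: [0.4467, 0.0018, 0.1492]
tool_rot: [0.738, 0.675, 0.0, -0.018]
force: [-0.3, 0.2, -1.9]
finger_gap: 0.133
```

Run:
```python
from dk import *
snap('wrist','w11'); d()
M=R.from_quat(manip.sense()['tool_rot']).as_matrix()
c=O-0.105*xu-0.062*yu; t=c-0.056*M[:2,2]; print('target',t)
delta([t[0],t[1],0.0885],85.0)
```

```text
t 26.15 dock x,y mm -103.2 -64.6 z 149.5 F [ 0.5  0.3 -1.9] gap 0.131 toolz [-0.023  0.027 -0.999] tooly [ 0.996 -0.089 -0.025] yaw 84.84
per +1 dock x in tool: [ 0.003  1.    -0.025]
target [0.4467957  0.00270027]
delta mm [-0.3  1.2 61. ] turn -0.16491273841052134 cur yaw 84.84 q6 -1.762
```

View pics/w11.png

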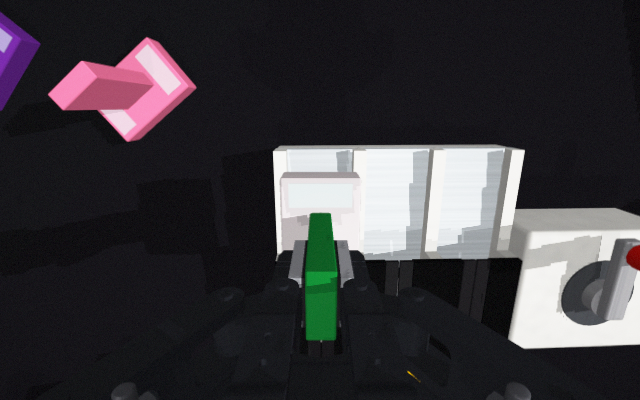

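Emit:
move_arm:
  deltas:
    - [[0, 0.001, 0.015, 0], [0, 0.001, 0.035, 0], [0, 0.001, 0.05, 0], [0, 0.001, 0.057, 0], [0, 0.001, 0.06, 0], [0, 0.001, 0.06, 0], [0, 0.001, 0.06, 0]]

```text
t: 26.73
tcp_pos: [0.4472, 0.0024, 0.0899]
tool_rot: [0.738, 0.674, 0.001, -0.017]
force: [-0.9, -0.6, -2.8]
finger_gap: 0.135
```

Run:
```python
from dk import *
snap('wrist','w12'); d()
```

```text
t 26.78 dock x,y mm -103.0 -63.5 z 90.1 F [ 0.7 -0.4 -2.4] gap 0.134 toolz [-0.022  0.026 -0.999] tooly [ 0.996 -0.09  -0.024] yaw 84.81
per +1 dock x in tool: [ 0.003  1.    -0.024]
```

View pics/w12.png

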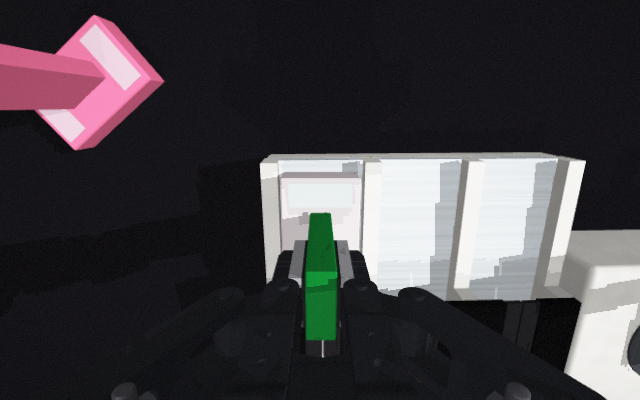

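Green sits between the walls of the right lane. Pressing down lightly, then sliding.

Emit:
move_arm:
  deltas:
    - [[0, 0, 0.001, 0], [0, 0, 0.002, 0], [0, 0, 0.003, 0], [0, 0, 0.003, 0], [0, 0, 0.003, 0]]
  squeeze: 30

```text
t: 27.2
tcp_pos: [0.4483, 0.0024, 0.0885]
tool_rot: [0.738, 0.675, 0.002, -0.016]
force: [0.2, -0.1, 8.8]
finger_gap: 0.138
```

Emit:
move_arm:
  deltas:
    - [[0, 0.005, 0.001, 0], [0, 0.012, 0.001, 0], [0, 0.02, 0.001, 0], [0, 0.028, 0.0005, 0], [0, 0.036, 0.0005, 0], [0, 0.044, 0.0003, 0], [0, 0.052, 0, 0], [0, 0.06, -0.0002, 0]]

```text
t: 27.87
tcp_pos: [0.5078, -0.0029, 0.0885]
tool_rot: [0.738, 0.675, 0.001, -0.016]
force: [-2.2, -0.1, 5.8]
finger_gap: 0.138
```

```bash
python3 -c "
from dk import *
d()"
```

```text
t 27.87 dock x,y mm -42.3 -63.6 z 88.5 F [-2.2 -0.1  5.8] gap 0.138 toolz [-0.02   0.025 -0.999] tooly [ 0.996 -0.089 -0.022] yaw 84.87
per +1 dock x in tool: [ 0.002  1.    -0.022]
```

Emit:
move_arm:
  deltas:
    - [[0, 0.005, 0.0015, 0], [0, 0.012, 0.0015, 0], [0, 0.019, 0.0015, 0], [0, 0.026, 0.001, 0], [0, 0.034, 0.001, 0], [0, 0.04, 0.001, 0], [0, 0.041, 0.001, 0]]

```text
t: 28.45
tcp_pos: [0.55, -0.0068, 0.0879]
tool_rot: [0.738, 0.675, 0.002, -0.015]
force: [-0.6, -0.3, 7.4]
finger_gap: 0.136
```

Emit:
move_arm:
  deltas:
    - [[0, 0.001, 0.002, 0], [0, 0.002, 0.002, 0], [0, 0.003, 0.002, 0], [0, 0.004, 0.002, 0], [0, 0.005, 0.002, 0], [0, 0.006, 0.002, 0], [0, 0.007, 0.002, 0], [0, 0.008, 0.002, 0]]

```text
t: 29.12
tcp_pos: [0.558, -0.0074, 0.0866]
tool_rot: [0.738, 0.675, 0.002, -0.015]
force: [-0.6, -0.2, -2.3]
finger_gap: 0.134
```

```bash
python3 -c "
from dk import *
d()"
```

```text
t 29.12 dock x,y mm 8.1 -63.7 z 86.6 F [-0.6 -0.2 -2.3] gap 0.134 toolz [-0.017  0.024 -1.   ] tooly [ 0.996 -0.088 -0.019] yaw 84.92
per +1 dock x in tool: [ 0.001  1.    -0.019]
```

Emit:
move_arm:
  deltas:
    - [[0, 0.001, 0.002, 0], [0, 0.001, 0.003, 0], [0, 0.001, 0.004, 0], [0, 0.001, 0.005, 0], [0, 0.001, 0.005, 0]]

```text
t: 29.53
tcp_pos: [0.5585, -0.0072, 0.0809]
tool_rot: [0.738, 0.675, 0.002, -0.015]
force: [0.2, 0.3, -2.3]
finger_gap: 0.133
```

```bash
python3 -c "
from dk import *
d()"
```

```text
t 29.53 dock x,y mm 8.6 -63.5 z 80.9 F [ 0.2  0.3 -2.3] gap 0.133 toolz [-0.018  0.024 -1.   ] tooly [ 0.996 -0.088 -0.02 ] yaw 84.92
per +1 dock x in tool: [ 0.001  1.    -0.02 ]
```

It is dropping freely into the recess (expected floor at z ≈ 78.5).

Emit:
move_arm:
  deltas:
    - [[0, 0, 0.001, 0], [0, 0, 0.002, 0], [0, 0, 0.003, 0], [0, 0, 0.004, 0], [0, 0, 0.004, 0]]

```text
t: 29.95
tcp_pos: [0.5591, -0.0072, 0.0787]
tool_rot: [0.738, 0.675, 0.002, -0.014]
force: [-2.3, 0.7, 9.3]
finger_gap: 0.139
```

Emit:
move_arm:
  deltas:
    - [[0, 0, 0, 0], [0, 0, 0, 0], [0, 0, -0.001, 0], [0, 0, -0.001, 0]]
  gripper: 0.45

```text
t: 30.28
tcp_pos: [0.5593, -0.0073, 0.0797]
tool_rot: [0.738, 0.675, 0.002, -0.014]
force: [-0.7, -1.0, 0.8]
finger_gap: 0.448
```

Emit:
move_arm:
  deltas:
    - [[0, 0, -0.02, 0], [0, 0, -0.05, 0], [0, 0, -0.085, 0], [0, 0, -0.115, 0], [0, 0, -0.13, 0], [0, 0, -0.13, 0]]

```text
t: 30.78
tcp_pos: [0.5639, -0.0109, 0.2135]
tool_rot: [0.738, 0.675, 0.005, -0.011]
force: [0.9, 0.1, -0.1]
finger_gap: 0.454
```

Run:
```python
from dk import *
d()
snap('wrist','w13'); snap('scene','s13'); snap('top','top3')
crop('s13',300,170,440,240,5.5,'c15')
for z in(0.11,0.12):
  for x,y in((.0095,-.062),(.0115,0)):
    P=[np.r_[O+(x+a)*xu+(y+b)*yu,z] for a in(-.015,.015) for b in(-.006,.006)]
    print(z,y,proj('s13',P).tolist(),proj('w13',P).tolist())
```

```text
t 30.78 dock x,y mm 14.3 -66.7 z 213.5 F [ 0.9  0.1 -0.1] gap 0.454 toolz [-0.007  0.022 -1.   ] tooly [ 0.996 -0.088 -0.009] yaw 84.94
per +1 dock x in tool: [ 0.001  1.    -0.009]
0.11 -0.062 [[318.6, 189.9], [323.2, 190.0], [317.8, 197.1], [322.5, 197.2]] [[317.5, 177.2], [333.3, 177.2], [317.6, 214.5], [332.9, 214.4]]
0.11 0 [[342.5, 190.9], [347.1, 191.0], [342.2, 198.2], [346.9, 198.4]] [[398.6, 179.4], [414.2, 179.4], [396.0, 216.4], [411.0, 216.2]]
0.12 -0.062 [[318.5, 186.8], [323.2, 186.9], [317.7, 194.1], [322.5, 194.2]] [[317.7, 180.3], [334.1, 180.3], [317.8, 219.0], [333.7, 218.9]]
0.12 0 [[342.5, 187.9], [347.2, 188.0], [342.2, 195.2], [347.0, 195.3]] [[402.1, 182.6], [418.2, 182.5], [399.2, 220.9], [414.8, 220.7]]
```

View pics/w13.png

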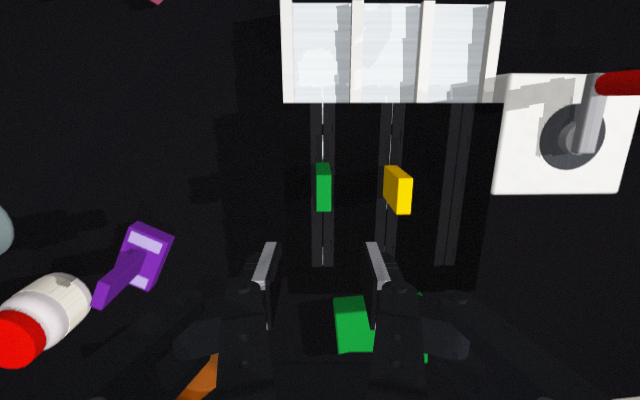

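View pics/c15.png

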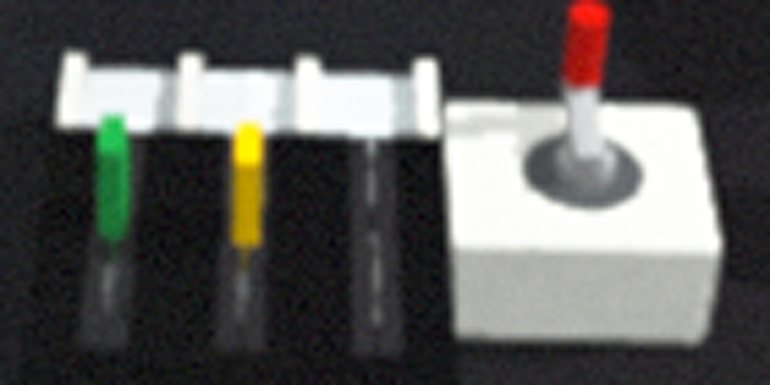

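Both carriers are seated: their fin tops are level, and the wrist-view rows and scene rows fit 110 mm. Now back to the crank handle.

Run:
```python
from h import *
delta([0.494,0.2265,0.2],85.0)
```

```text
delta mm [229.6 -86.8  15.6] turn -0.07133844830380554 cur yaw 84.93 q6 -1.721
```

Emit:
move_arm:
  deltas:
    - [[0.012, -0.004, 0, 0], [0.035, -0.013, 0.002, 0], [0.065, -0.025, 0.004, 0], [0.1, -0.038, 0.006, 0], [0.135, -0.051, 0.008, 0], [0.165, -0.062, 0.01, 0], [0.195, -0.074, 0.013, 0], [0.217, -0.082, 0.015, 0], [0.23, -0.087, 0.016, 0], [0.23, -0.087, 0.016, 0], [0.23, -0.087, 0.016, 0]]
  gripper: 0.6

```text
t: 31.85
tcp_pos: [0.4922, 0.2277, 0.1981]
tool_rot: [0.737, 0.676, 0.0, -0.016]
force: [1.2, -0.6, 0.0]
finger_gap: 0.602
```

Run:
```python
from h import *
snap('wrist','w14'); st(); delta([0.494,0.2265,0.099],85)
```

```text
{'t': 31.9, 'tcp_pos': [0.4929, 0.2269, 0.1984], 'tool_rot': [0.7372, 0.6755, 0.0004, -0.0156], 'force': [0.2508, -0.157, 0.5515], 'finger_gap': 0.598, 'q': [0.2107, 0.4748, 1.6764, 0.0322, 1.0058, -1.2902]}
[[0.0875, 0.996, -0.0205], [0.9959, -0.087, 0.0234], [0.0216, -0.0225, -0.9995]]
delta mm [-2.5  3.4 99.3] turn -0.019847712761063008 cur yaw 84.98 q6 -1.29
```

View pics/w14.png

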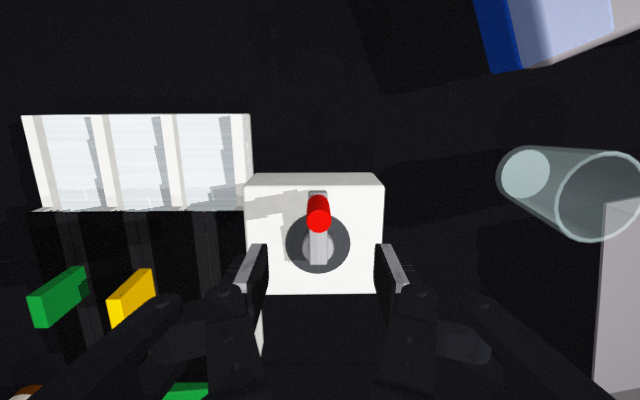

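The handle top is at (319,220), between the open fingers. Descending and gripping.

Emit:
move_arm:
  deltas:
    - [[-0.002, 0.003, 0.02, 0], [-0.002, 0.003, 0.05, 0], [-0.002, 0.003, 0.075, 0], [-0.002, 0.003, 0.09, 0], [-0.002, 0.003, 0.098, 0], [-0.002, 0.003, 0.098, 0], [-0.002, 0.003, 0.098, 0]]

```text
t: 32.48
tcp_pos: [0.4941, 0.2263, 0.1002]
tool_rot: [0.738, 0.675, 0.0, -0.016]
force: [0.2, 0.1, -0.1]
finger_gap: 0.601
```

Emit:
move_arm:
  deltas:
    - [[0, 0, 0, 0], [0, 0, 0, 0], [0, 0, 0, 0], [0, 0, 0, 0], [0, 0, 0, 0], [0, 0, 0, 0]]
  gripper: 0
  squeeze: 40

```text
t: 32.98
tcp_pos: [0.4952, 0.2274, 0.1017]
tool_rot: [0.738, 0.675, 0.002, -0.015]
force: [-0.5, 3.9, 5.3]
finger_gap: 0.199
```

Run:
```python
from circ import *
C=(0.5395,0.2232)
rows([-5,-13,-23,-33,-43,-53,-63,-73,-83,-93,-103,-113,-123,-133,-143],C=C)
```

```text
r now 0.0445 world ang 174.6 F [-0.5  3.9  5.3] gap 0.199 t 32.9833
[[[0.004, -0.0, 0.0, 0], [0.01, 0.001, 0.0, 0], [0.018, 0.003, 0.0, 0], [0.024, 0.007, 0.0, 0], [0.031, 0.012, 0.0, 0], [0.036, 0.018, 0.0, 0], [0.04, 0.024, 0.0, 0], [0.043, 0.032, 0.0, 0], [0.044, 0.039, 0.0, 0], [0.045, 0.047, 0.0, 0], [0.044, 0.055, -0.0, 0], [0.041, 0.062, -0.0, 0], [0.037, 0.069, -0.0, 0], [0.033, 0.075, -0.001, 0], [0.027, 0.081, -0.001, 0]]]
```

Emit:
move_arm:
  deltas:
    - [[0.004, 0, 0.0, 0], [0.01, 0.001, 0.0, 0], [0.018, 0.003, 0.0, 0], [0.024, 0.007, 0.0, 0], [0.031, 0.012, 0.0, 0], [0.036, 0.018, 0.0, 0], [0.04, 0.024, 0.0, 0], [0.043, 0.032, 0.0, 0], [0.044, 0.039, 0.0, 0], [0.045, 0.047, 0.0, 0], [0.044, 0.055, 0, 0], [0.041, 0.062, 0, 0], [0.037, 0.069, 0, 0], [0.033, 0.075, 0, 0], [0.027, 0.081, 0, 0]]

```text
t: 34.23
tcp_pos: [0.5785, 0.2478, 0.1016]
tool_rot: [0.738, 0.675, 0.002, -0.016]
force: [-6.6, 0.0, 9.8]
finger_gap: 0.195
```

Run:
```python
from circ import *
rows([-8,-18,-28,-38,-48,-58,-68,-78,-88,-98,-108,-118,-128,-138,-148])
```

```text
r now 0.0461 world ang 32.3 F [-6.6  0.   9.8] gap 0.195 t 34.2333
[[[-0.006, 0.003, -0.0, 0], [-0.013, 0.006, -0.0, 0], [-0.021, 0.008, -0.001, 0], [-0.028, 0.008, -0.001, 0], [-0.036, 0.008, -0.001, 0], [-0.044, 0.005, -0.001, 0], [-0.051, 0.002, -0.001, 0], [-0.057, -0.003, -0.001, 0], [-0.063, -0.008, -0.001, 0], [-0.067, -0.015, -0.001, 0], [-0.07, -0.022, -0.001, 0], [-0.072, -0.029, -0.001, 0], [-0.073, -0.037, -0.001, 0], [-0.072, -0.045, -0.001, 0], [-0.07, -0.053, -0.001, 0]]]
```

Emit:
move_arm:
  deltas:
    - [[-0.006, 0.003, 0, 0], [-0.013, 0.006, 0, 0], [-0.021, 0.008, 0, 0], [-0.028, 0.008, -0.001, 0], [-0.036, 0.008, -0.001, 0], [-0.044, 0.005, -0.001, 0], [-0.051, 0.002, -0.001, 0], [-0.057, -0.003, -0.001, 0], [-0.063, -0.008, -0.001, 0], [-0.067, -0.015, -0.001, 0], [-0.07, -0.022, -0.001, 0], [-0.072, -0.029, -0.001, 0], [-0.073, -0.037, -0.001, 0], [-0.072, -0.045, -0.001, 0], [-0.07, -0.053, -0.001, 0]]

```text
t: 35.48
tcp_pos: [0.522, 0.1823, 0.1018]
tool_rot: [0.738, 0.675, 0.005, -0.014]
force: [4.6, 3.8, -6.0]
finger_gap: 0.193
```

Run:
```python
from circ import *
rows([-8,-18,-28,-38,-48,-58,-68,-78,-88,-98,-108,-118,-128])
```

```text
r now 0.0445 world ang -113.1 F [ 4.6  3.8 -6. ] gap 0.193 t 35.4833
[[[0.002, -0.006, 0.0, 0], [0.006, -0.013, 0.0, 0], [0.011, -0.019, 0.001, 0], [0.017, -0.024, 0.001, 0], [0.024, -0.027, 0.001, 0], [0.031, -0.03, 0.001, 0], [0.039, -0.031, 0.001, 0], [0.047, -0.031, 0.002, 0], [0.055, -0.03, 0.002, 0], [0.062, -0.027, 0.002, 0], [0.069, -0.023, 0.002, 0], [0.075, -0.018, 0.002, 0], [0.08, -0.011, 0.002, 0]]]
```

Emit:
move_arm:
  deltas:
    - [[0.002, -0.006, 0.0, 0], [0.006, -0.013, 0.0, 0], [0.011, -0.019, 0.001, 0], [0.017, -0.024, 0.001, 0], [0.024, -0.027, 0.001, 0], [0.031, -0.03, 0.001, 0], [0.039, -0.031, 0.001, 0], [0.047, -0.031, 0.002, 0], [0.055, -0.03, 0.002, 0], [0.062, -0.027, 0.002, 0], [0.069, -0.023, 0.002, 0], [0.075, -0.018, 0.002, 0], [0.08, -0.011, 0.002, 0]]

```text
t: 36.57
tcp_pos: [0.5159, 0.2618, 0.1018]
tool_rot: [0.737, 0.675, 0.001, -0.014]
force: [-0.9, -4.5, 1.6]
finger_gap: 0.195
```

Run:
```python
from circ import *
rows([-6,-12,-18,-24,-30,-36,-42,-48,-54,-60,-66,-72])
```

```text
r now 0.0452 world ang 121.5 F [-0.9 -4.5  1.6] gap 0.195 t 36.5667
[[[0.002, 0.004, -0.0, 0], [0.005, 0.008, -0.0, 0], [0.006, 0.013, -0.0, 0], [0.008, 0.017, -0.0, 0], [0.008, 0.022, -0.0, 0], [0.009, 0.027, -0.0, 0], [0.008, 0.031, -0.0, 0], [0.008, 0.036, -0.001, 0], [0.007, 0.04, -0.001, 0], [0.005, 0.045, -0.001, 0], [0.003, 0.049, -0.001, 0], [0.0, 0.053, -0.001, 0]]]
```

Emit:
move_arm:
  deltas:
    - [[0.002, 0.004, 0, 0], [0.005, 0.008, 0, 0], [0.006, 0.013, 0, 0], [0.008, 0.017, 0, 0], [0.008, 0.022, 0, 0], [0.009, 0.027, 0, 0], [0.008, 0.031, 0, 0], [0.008, 0.036, 0, 0], [0.007, 0.04, -0.001, 0]]

```text
t: 37.32
tcp_pos: [0.555, 0.2661, 0.102]
tool_rot: [0.737, 0.675, 0.001, -0.016]
force: [-2.4, 3.7, -2.7]
finger_gap: 0.195
```

Run:
```python
from circ import *
rows([-3,-6,-9,-12,-15,-18,-21,-24])
```

```text
r now 0.0456 world ang 70.2 F [-2.4  3.7 -2.7] gap 0.195 t 37.3167
[[[-0.001, 0.002, -0.0, 0], [-0.002, 0.004, -0.0, 0], [-0.003, 0.007, -0.0, 0], [-0.004, 0.009, -0.0, 0], [-0.005, 0.011, -0.0, 0], [-0.006, 0.013, -0.0, 0], [-0.008, 0.015, -0.0, 0], [-0.009, 0.017, -0.001, 0]]]
```

Emit:
move_arm:
  deltas:
    - [[-0.001, 0.002, 0, 0], [-0.002, 0.004, 0, 0], [-0.003, 0.007, 0, 0], [-0.004, 0.009, 0, 0], [-0.005, 0.011, 0, 0], [-0.006, 0.013, 0, 0], [-0.008, 0.015, 0, 0], [-0.009, 0.017, 0, 0]]

```text
t: 37.98
tcp_pos: [0.5719, 0.2556, 0.1018]
tool_rot: [0.737, 0.675, 0.001, -0.015]
force: [-1.1, 1.8, 5.0]
finger_gap: 0.196
```

```bash
cat >> circ.py <<'E'
def tang(C=(0.5395,0.2232)):
    s=manip.sense(); d=np.array(s['tcp_pos'][:2])-C; d/=np.linalg.norm(d); f=np.array(s['force'][:2])
    print('F radial',(f@d).round(1),'tangential resist(+)',(f@np.array([-d[1],d[0]])).round(1))
E
python3 - <<'E'
from circ import *
tang();rows([-3,-6,-9,-12,-15,-18,-21,-24])
E
```

```text
F radial 0.5 tangential resist(+) 2.1
r now 0.0458 world ang 45.0 F [-1.1  1.8  5. ] gap 0.196 t 37.9833
[[[-0.002, 0.001, -0.0, 0], [-0.004, 0.003, -0.0, 0], [-0.006, 0.005, -0.0, 0], [-0.007, 0.006, -0.0, 0], [-0.009, 0.007, -0.0, 0], [-0.011, 0.009, -0.0, 0], [-0.013, 0.01, -0.001, 0], [-0.015, 0.011, -0.001, 0]]]
```

Emit:
move_arm:
  deltas:
    - [[-0.002, 0.001, 0, 0], [-0.004, 0.003, 0, 0], [-0.006, 0.005, 0, 0], [-0.007, 0.006, 0, 0], [-0.009, 0.007, 0, 0], [-0.011, 0.009, 0, 0]]

```text
t: 38.48
tcp_pos: [0.5804, 0.2437, 0.1018]
tool_rot: [0.737, 0.675, 0.002, -0.015]
force: [-1.1, 2.9, 5.8]
finger_gap: 0.194
```

Run:
```python
from circ import *
tang();rows([-3,-6,-9,-12,-15,-18,-21,-24])
```

```text
F radial 0.3 tangential resist(+) 3.1
r now 0.0458 world ang 26.7 F [-1.1  2.9  5.8] gap 0.194 t 38.4833
[[[-0.002, 0.001, -0.0, 0], [-0.005, 0.002, -0.0, 0], [-0.007, 0.003, -0.0, 0], [-0.009, 0.003, -0.0, 0], [-0.011, 0.004, -0.0, 0], [-0.013, 0.005, -0.0, 0], [-0.016, 0.005, -0.0, 0], [-0.018, 0.006, -0.001, 0]]]
```

Emit:
move_arm:
  deltas:
    - [[-0.002, 0.001, 0, 0], [-0.005, 0.002, 0, 0], [-0.007, 0.003, 0, 0], [-0.009, 0.003, 0, 0], [-0.011, 0.004, 0, 0]]

```text
t: 38.9
tcp_pos: [0.5843, 0.2322, 0.1018]
tool_rot: [0.737, 0.675, 0.003, -0.014]
force: [1.3, 2.9, 5.1]
finger_gap: 0.197
```

Run:
```python
from circ import *
tang();rows([-3,-6,-9,-12,-15,-18,-21,-24])
```

```text
F radial 1.9 tangential resist(+) 2.6
r now 0.0457 world ang 11.4 F [1.3 2.9 5.1] gap 0.197 t 38.9
[[[-0.002, -0.0, -0.0, 0], [-0.005, 0.0, -0.0, 0], [-0.007, 0.001, -0.0, 0], [-0.009, 0.001, -0.0, 0], [-0.012, 0.001, -0.0, 0], [-0.014, 0.001, -0.0, 0], [-0.017, 0.001, -0.0, 0], [-0.019, 0.001, -0.0, 0]]]
```

Emit:
move_arm:
  deltas:
    - [[-0.002, 0, 0, 0], [-0.005, 0, 0, 0], [-0.007, 0.001, 0, 0], [-0.009, 0.001, 0, 0], [-0.012, 0.001, 0, 0]]

```text
t: 39.32
tcp_pos: [0.5849, 0.2199, 0.1018]
tool_rot: [0.737, 0.675, 0.003, -0.014]
force: [2.7, 3.5, 5.0]
finger_gap: 0.203
```

Run:
```python
from circ import *
tang();rows([-3,-6,-9,-12,-15,-18,-21,-24])
```

```text
F radial 2.5 tangential resist(+) 3.6
r now 0.0456 world ang -4.1 F [2.7 3.5 5. ] gap 0.203 t 39.3167
[[[-0.002, -0.001, -0.0, 0], [-0.005, -0.001, -0.0, 0], [-0.007, -0.001, -0.0, 0], [-0.009, -0.001, -0.0, 0], [-0.012, -0.002, -0.0, 0], [-0.014, -0.003, -0.0, 0], [-0.016, -0.003, -0.0, 0], [-0.018, -0.004, -0.0, 0]]]
```

Emit:
move_arm:
  deltas:
    - [[-0.002, -0.001, 0, 0], [-0.005, -0.001, 0, 0], [-0.007, -0.001, 0, 0], [-0.009, -0.002, 0, 0], [-0.012, -0.002, 0, 0]]

```text
t: 39.73
tcp_pos: [0.5823, 0.2079, 0.1017]
tool_rot: [0.737, 0.675, 0.003, -0.013]
force: [2.9, 1.2, 6.5]
finger_gap: 0.195
```

Run:
```python
from circ import *
tang();rows([-3,-6,-9,-12,-15,-18,-21,-24])
```

```text
F radial 2.3 tangential resist(+) 2.1
r now 0.0454 world ang -19.7 F [2.9 1.2 6.5] gap 0.195 t 39.7333
[[[-0.002, -0.001, -0.0, 0], [-0.004, -0.002, -0.0, 0], [-0.007, -0.003, -0.0, 0], [-0.009, -0.004, -0.0, 0], [-0.011, -0.005, -0.0, 0], [-0.013, -0.006, -0.0, 0], [-0.015, -0.007, -0.0, 0], [-0.017, -0.009, -0.0, 0]]]
```

Emit:
move_arm:
  deltas:
    - [[-0.002, -0.001, 0, 0], [-0.004, -0.002, 0, 0], [-0.007, -0.003, 0, 0], [-0.009, -0.004, 0, 0], [-0.011, -0.005, 0, 0]]

```text
t: 40.15
tcp_pos: [0.5763, 0.1969, 0.1017]
tool_rot: [0.737, 0.675, 0.003, -0.013]
force: [3.4, 0.7, 6.2]
finger_gap: 0.198
```

Run:
```python
from circ import *
tang();rows([-3,-6,-9,-12,-15,-18,-21,-24])
snap('scene','s20'); crop('s20',300,170,440,240,5.5,'c20')
```

```text
F radial 2.3 tangential resist(+) 2.5
r now 0.0452 world ang -35.6 F [3.4 0.7 6.2] gap 0.198 t 40.15
[[[-0.002, -0.001, -0.0, 0], [-0.004, -0.003, -0.0, 0], [-0.006, -0.004, -0.0, 0], [-0.007, -0.006, -0.0, 0], [-0.009, -0.007, -0.0, 0], [-0.011, -0.009, -0.0, 0], [-0.012, -0.011, -0.0, 0], [-0.014, -0.013, -0.0, 0]]]
```

View pics/c20.png

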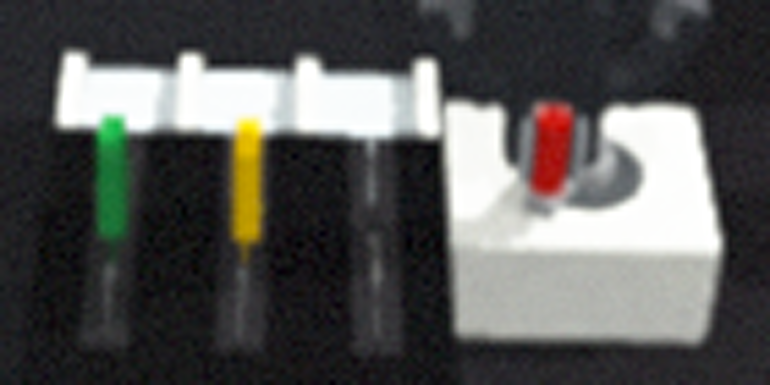

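Yellow has shifted slightly, so the bar is already pushing it towards the recess's near wall. Continuing gently until the resistance rises.

Emit:
move_arm:
  deltas:
    - [[-0.002, -0.001, 0, 0], [-0.004, -0.003, 0, 0], [-0.006, -0.004, 0, 0], [-0.007, -0.006, 0, 0]]

```text
t: 40.53
tcp_pos: [0.5692, 0.1894, 0.1017]
tool_rot: [0.737, 0.675, 0.003, -0.013]
force: [4.0, -1.3, 5.5]
finger_gap: 0.198
```

Run:
```python
from circ import *
tang();rows([-3,-6,-9,-12,-15,-18,-21,-24])
```

```text
F radial 3.6 tangential resist(+) 2.1
r now 0.045 world ang -48.7 F [ 4.  -1.3  5.5] gap 0.198 t 40.5333
[[[-0.002, -0.002, -0.0, 0], [-0.003, -0.003, -0.0, 0], [-0.005, -0.005, -0.0, 0], [-0.006, -0.007, -0.0, 0], [-0.007, -0.009, -0.0, 0], [-0.009, -0.011, -0.0, 0], [-0.01, -0.013, -0.0, 0], [-0.011, -0.015, 0.0, 0]]]
```

Emit:
move_arm:
  deltas:
    - [[-0.001, -0.001, 0, 0], [-0.002, -0.002, 0, 0], [-0.003, -0.003, 0, 0], [-0.004, -0.004, 0, 0], [-0.005, -0.005, 0, 0]]

```text
t: 40.95
tcp_pos: [0.5642, 0.1855, 0.1017]
tool_rot: [0.738, 0.675, 0.004, -0.013]
force: [3.7, 4.7, 2.2]
finger_gap: 0.197
```

Run:
```python
from circ import *
tang();rows([-2,-4,-6,-8,-10,-12])
```

```text
F radial -1.9 tangential resist(+) 5.7
r now 0.045 world ang -56.7 F [3.7 4.7 2.2] gap 0.197 t 40.95
[[[-0.001, -0.001, -0.0, 0], [-0.002, -0.003, -0.0, 0], [-0.003, -0.004, -0.0, 0], [-0.004, -0.005, -0.0, 0], [-0.004, -0.007, -0.0, 0], [-0.005, -0.008, -0.0, 0]]]
```

Emit:
move_arm:
  deltas:
    - [[-0.001, -0.001, 0, 0], [-0.002, -0.003, 0, 0], [-0.002, -0.003, 0, 0]]

```text
t: 41.2
tcp_pos: [0.5629, 0.1848, 0.1017]
tool_rot: [0.738, 0.675, 0.006, -0.012]
force: [7.2, 4.8, 0.8]
finger_gap: 0.202
```

Run:
```python
from circ import *
tang();rows([-2,-4,-6,-8,-10,-12])
```

```text
F radial -0.4 tangential resist(+) 8.7
r now 0.045 world ang -58.7 F [7.2 4.8 0.8] gap 0.202 t 41.2
[[[-0.001, -0.001, -0.0, 0], [-0.002, -0.003, -0.0, 0], [-0.003, -0.004, -0.0, 0], [-0.003, -0.005, -0.0, 0], [-0.004, -0.007, -0.0, 0], [-0.005, -0.008, -0.0, 0]]]
```

Emit:
move_arm:
  deltas:
    - [[-0.001, -0.001, 0, 0], [-0.002, -0.003, 0, 0], [-0.002, -0.003, 0, 0]]

```text
t: 41.45
tcp_pos: [0.5623, 0.1844, 0.1017]
tool_rot: [0.738, 0.674, 0.01, -0.011]
force: [9.1, 6.3, -0.6]
finger_gap: 0.193
```

Run:
```python
from circ import *
tang();rows([-2,-4])
snap('scene','s21'); crop('s21',300,170,440,240,5.5,'c21')
```

```text
F radial -0.9 tangential resist(+) 11.0
r now 0.045 world ang -59.6 F [ 9.1  6.3 -0.6] gap 0.193 t 41.45
[[[-0.001, -0.001, -0.0, 0], [-0.002, -0.003, -0.0, 0]]]
```

View pics/c21.png

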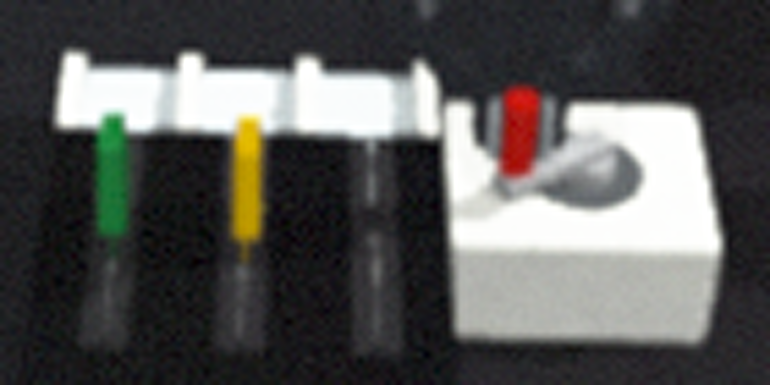

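Resistance is now 11 N and the crank has almost stopped, with both fins level and at the same dock x. The bar is bearing, so I'll relax, let go and rise.

Emit:
move_arm:
  deltas:
    - [[0, 0, 0, 0], [0, 0, 0, 0], [0, 0, 0, 0]]

```text
t: 41.75
tcp_pos: [0.5633, 0.185, 0.1017]
tool_rot: [0.738, 0.674, 0.011, -0.011]
force: [5.5, 4.3, 2.9]
finger_gap: 0.2
```

Emit:
move_arm:
  deltas:
    - [[0, 0, 0, 0], [0, 0, 0, 0], [0, 0, 0, 0], [0, 0, 0, 0]]
  gripper: 0.5

```text
t: 42.08
tcp_pos: [0.5612, 0.1846, 0.1006]
tool_rot: [0.738, 0.674, 0.009, -0.012]
force: [-0.3, -0.2, 0.3]
finger_gap: 0.498
```

Emit:
move_arm:
  deltas:
    - [[0, 0, -0.02, 0], [0, 0, -0.05, 0], [0, 0, -0.085, 0], [0, 0, -0.12, 0], [0, 0, -0.14, 0], [0, 0, -0.14, 0]]

```text
t: 42.58
tcp_pos: [0.5639, 0.1805, 0.2455]
tool_rot: [0.738, 0.674, 0.012, -0.01]
force: [0.1, -0.6, 0.2]
finger_gap: 0.498
```

Run:
```python
from dk import *
d()
snap('wrist','w22'); snap('scene','s22'); snap('top','top22')
crop('w22',0,60,420,330,1.9,'c22'); crop('s22',300,170,440,240,5.5,'c23')
for z in(0.11,0.12):
  for x,y in((.006,-.062),(.006,0)):
    P=[np.r_[O+(x+a)*xu+(y+b)*yu,z] for a in(-.015,.015) for b in(-.006,.006)]
    print(z,y,proj('w22',P).tolist(),proj('s22',P).tolist())
```

```text
t 42.58 dock x,y mm -2.4 124.0 z 245.5 F [ 0.1 -0.6  0.2] gap 0.498 toolz [ 0.005  0.031 -1.   ] tooly [ 0.996 -0.09   0.003] yaw 84.83
per +1 dock x in tool: [0.003 1.    0.003]
0.11 -0.062 [[92.5, 184.3], [106.5, 184.1], [99.6, 217.2], [113.3, 217.0]] [[318.7, 189.0], [323.3, 189.1], [317.9, 196.3], [322.6, 196.4]]
0.11 0 [[165.2, 183.5], [179.3, 183.4], [170.1, 216.4], [183.8, 216.2]] [[342.5, 189.6], [347.1, 189.7], [342.2, 196.9], [346.9, 197.0]]
0.12 -0.062 [[84.7, 187.4], [99.2, 187.3], [92.3, 221.3], [106.4, 221.2]] [[318.6, 186.0], [323.2, 186.1], [317.8, 193.2], [322.5, 193.3]]
0.12 0 [[160.0, 186.6], [174.6, 186.5], [165.3, 220.5], [179.4, 220.3]] [[342.6, 186.6], [347.2, 186.7], [342.3, 193.8], [347.0, 193.9]]
```

View pics/w22.png

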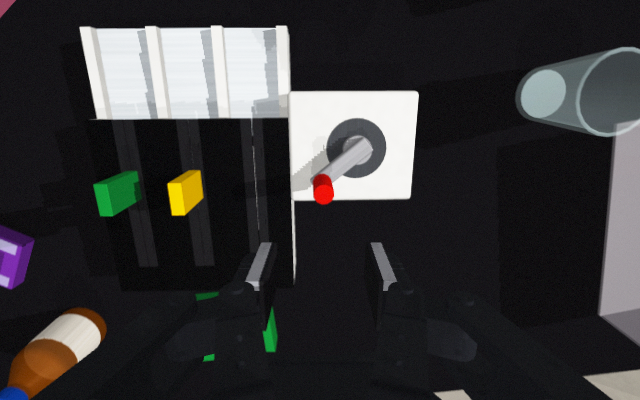

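View pics/c23.png

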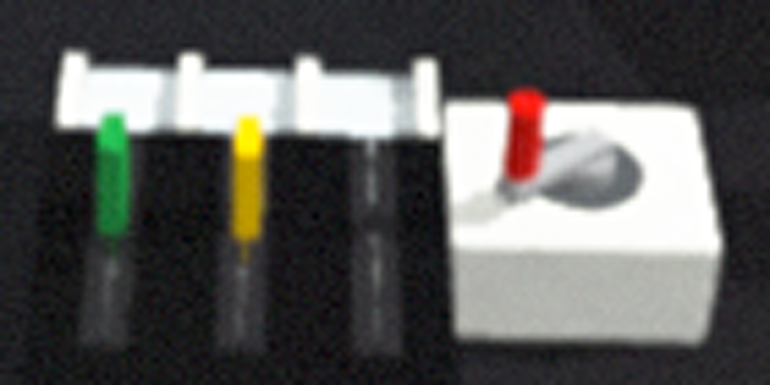

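View pics/s22.png

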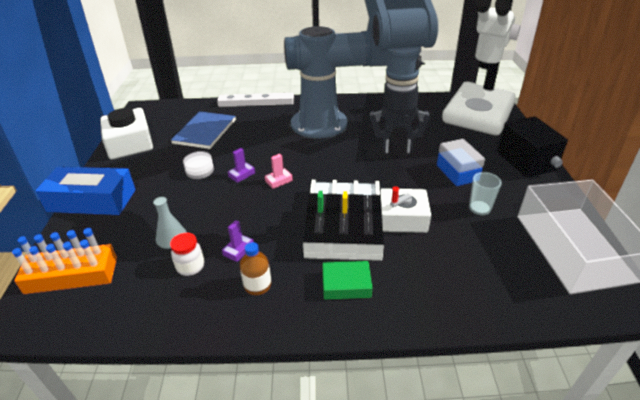

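The fin tops match the 110 mm prediction, with green at (94–112, 183–215) and yellow at (168–185, 183–215). Both are at dock x ≈ 5–6 mm. The bar face is at about 40.5 mm from the crank angle, which is the 35 mm that means contact. Bystanders are in place and the gripper is clear, so I'm handing in.

```bash
python3 -c "
from station import manip
print(manip.sign_off())"
```

```text
the job is handed in; nothing more can be done
None
```

I handed the job in at about 43 s. The two carriers on the bench, yellow and green, are seated and clamped; there was no blue one.

- **Crank back:** I wound it anticlockwise about 709°, roughly 59 mm of bar travel, until it hit a hard stop at about 80 N. That left the bar fully open.
- **Loading:** Yellow went into the middle lane and green into the y = −62 mm lane. I slid each in until it dropped about 9.5 mm into the recess.
- **Crank forward:** I wound it clockwise about 595° until the handle resistance rose from about 3 N to 11 N and the crank almost stopped. Then I let go and lifted clear.

**Last checks:**
- Both fin tops fit the seated height of 110 mm rather than 120 mm, and both carriers sit at about dock x = 5 to 6 mm.
- The crank angle puts the bar face at about 40.5 mm. That is 35 mm from the carriers, the contact distance, to within about 2 mm.
- The final scene picture shows the bystanders undisturbed, and the tool force was near zero.

**Slips and limits:**
- The first row of my first move was written as metres instead of millimetres. The speed cap limited it, with no effect.
- The tool picked up a tilt of about 2° from the loads, which did no harm.
- I could not see the bar under the hood, so contact is inferred from the crank force and angle and from the carrier positions.

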